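Load the board tester and draw it home with the tapered drift

TASK

Lift every driver board up out of the blue slotted rack and stand each in its own slot of the tester's drawn-out carriage, then lay the aluminium keeper bar with the red grip across them in the notches of the two end posts, level and centred. Only then push the carriage in by its red push bar as far as it goes freely, and push the tapered drift down through the carriage's yellow lug and the steel lug under it, fully home to its collar, so that the two holes are pulled into line; leave the drift in. Do not let a board fall over, and leave the solder spool where it stands.

Things in the scene. Friction and masses are not known exactly. Their poses are not given: they have to be found in the camera images.
- tester: the board tester, fixed: grey base with rails, a black contact head 125 mm high at its far (+x) side, a steel bracket with the lower lug at its right (-y) side. Origin at bench height; the carriage slides along its x, boards stand parallel to its x, +x is toward the head. Covers x -111 to +106, y -86 to +86 mm, the bracket y -188 to -107 mm
- bay1 (a point): one of three like slots of the carriage: centre of its floor, 34 mm above the bench. Slots run along the tester's x, 38 mm apart in y, each 114 mm long between 18 mm high end stops and 14 mm wide between 24 mm high guides that flare above to 22 mm wide at 69 mm over the bench; this is the left (+y) one. Its axes are those of the tester
- bay2 (a point): one of three like slots of the carriage: centre of its floor, 34 mm above the bench. Slots run along the tester's x, 38 mm apart in y, each 114 mm long between 18 mm high end stops and 14 mm wide between 24 mm high guides that flare above to 22 mm wide at 69 mm over the bench; this is the middle one
- bay3 (a point): one of three like slots of the carriage: centre of its floor, 34 mm above the bench. Slots run along the tester's x, 38 mm apart in y, each 114 mm long between 18 mm high end stops and 14 mm wide between 24 mm high guides that flare above to 22 mm wide at 69 mm over the bench; this is the right (-y) one
- keeper_seat (a point): where the keeper bar's underside centre belongs, 113 mm above the bench, 4 mm above seated boards: between the notch floors of two end posts (at y = +80 and -80 mm from here, 12 mm thick, tops 137 mm above the bench). Notches are 46 mm wide in x, flaring to 58 mm at the mouth, 24 mm deep, with end stops at y = +95 and -95 mm (tops 126 mm). Axes of the tester
- push_bar (a point): middle of the red push bar at the front of the carriage: a round bar 14 mm thick and 90 mm long along y, 72 mm above the bench, 16 mm clear in front of the carriage; push it toward +x of the tester
- carriage_hole (a point): centre of the top mouth of the 20 mm round vertical hole in the carriage's yellow lug (plate 50 x 50 x 12 mm, top 71 mm above the bench). In the tester's x it starts 42 to 58 mm short of the tester's hole (toward -x); pushed in (2 to 3 N) the carriage stops 6 mm short; from there a spring (3 N, rising 0.7 N per mm) lets it be forced into line but pushes it back to 6 mm short when let go
- tester_hole (a point): centre of the top mouth of the 20 mm round vertical hole in the tester's fixed steel lug (plate 12 mm thick, top 56 mm above the bench; the carriage's lug passes 3 mm above it; free space below)
- rack: blue slotted rack, fixed: 126 mm (x) by 156 mm (y), its guides 54 mm high; four slots 38 mm apart in y (at y = +57, +19, -19, -57 mm), each running along x and 11 mm wide, open to above; origin at bench height at its centre. Boards in it protrude 29 mm above the guides
- board_a: a driver board in an aluminium frame, may be absent: an upright slab 100 mm long (its x), 8.5 mm thick (y), 75 mm tall, 70 g; its top 26 mm is a plain aluminium edge to pinch. Origin at the centre of its underside. Starts in a slot of the rack, underside 8 mm above the bench. Either way round is right
- board_b: a driver board in an aluminium frame, may be absent: an upright slab 100 mm long (its x), 8.5 mm thick (y), 75 mm tall, 70 g; its top 26 mm is a plain aluminium edge to pinch. Origin at the centre of its underside. Starts in a slot of the rack, underside 8 mm above the bench. Either way round is right
- board_c: a driver board in an aluminium frame, may be absent: an upright slab 100 mm long (its x), 8.5 mm thick (y), 75 mm tall, 70 g; its top 26 mm is a plain aluminium edge to pinch. Origin at the centre of its underside. Starts in a slot of the rack, underside 8 mm above the bench. Either way round is right
- board_d: a driver board in an aluminium frame, may be absent: an upright slab 100 mm long (its x), 8.5 mm thick (y), 75 mm tall, 70 g; its top 26 mm is a plain aluminium edge to pinch. Origin at the centre of its underside. Starts in a slot of the rack, underside 8 mm above the bench. Either way round is right
- keeper: keeper bar, loose, lying on the bench at the start: an aluminium flat bar 40 mm wide (its x), 180 mm long (its y) and 10 mm thick, with a red grip block 16 mm wide (x), 50 mm long (y) standing on its middle from 10 to 35 mm above the underside; 250 g; origin at the centre of its underside. Either way round is right
- drift_stand: wooden block 56 x 56 mm, 68 mm high, fixed, with a vertical 26 mm hole in which the drift hangs by its collar; origin at bench height at its centre
- drift: tapered drift, hanging upright in its stand, 120 g: steel nose 6 mm thick at the tip, 18 mm from 32 mm above the tip up to the collar; collar 34 mm wide from 61 to 67 mm; round orange handle 23 mm thick from 67 to 112 mm. Origin at the tip, z up the drift. Pushing it home takes 10 to 20 N; home, the collar rests on the yellow lug, the tip 10 mm above the bench
- drift_collar (a point): point on the drift's axis at the underside of its collar, 61 mm above its tip
- spool: solder wire spool with green flanges standing loose on the bench, 66 mm across and 66 mm high, not part of the job; origin under its centre
Not all that is in view belongs to the job. Leave any turquoise look-alike of the drift alone.

How it is judged:
On the way, in this order (a step that is already met when the one before it is completed fails the run):
1. with the carriage still drawn out, every board stands in a slot of it and the keeper bar lies in the notches of its end posts ((distance between board_a and bay1 below 0.012 m or distance between board_a and bay2 below 0.012 m or distance between board_a and bay3 below 0.012 m) and (distance between board_b and bay1 below 0.012 m or distance between board_b and bay2 below 0.012 m or distance between board_b and bay3 below 0.012 m) and (distance between board_c and bay1 below 0.012 m or distance between board_c and bay2 below 0.012 m or distance between board_c and bay3 below 0.012 m) and (distance between board_d and bay1 below 0.012 m or distance between board_d and bay2 below 0.012 m or distance between board_d and bay3 below 0.012 m) and angle between each of board_a, board_b, board_c, board_d's own z axis and vertical below 0.3 rad and linear speed of each of board_a, board_b, board_c, board_d below 0.02 m/s and horizontal distance between keeper and keeper_seat below 0.018 m and z of keeper in the frame of keeper_seat between -0.005 and 0.005 m and angle between keeper's own z axis and vertical below 0.06 rad and angle between the y axis of keeper and the y axis of keeper_seat, either way round below 0.1 rad and x of carriage_hole in the frame of tester below -0.028 m), for 0.2 s.
2. the carriage is pushed in up to the contacts (x of carriage_hole in the frame of tester above -0.014 m), for 0.2 s.
At the end, for the whole second after the job is handed in: boards in slots (12 mm, 0.3 rad), keeper in both notches (18 mm sideways, 5 mm in height, 0.1 rad), holes in line (3 mm), drift in both lugs (collar within 6 mm of the yellow lug, 4 mm of the tester hole axis, 0.12 rad upright); all at rest and let go ((distance between board_a and bay1 below 0.012 m or distance between board_a and bay2 below 0.012 m or distance between board_a and bay3 below 0.012 m) and (distance between board_b and bay1 below 0.012 m or distance between board_b and bay2 below 0.012 m or distance between board_b and bay3 below 0.012 m) and (distance between board_c and bay1 below 0.012 m or distance between board_c and bay2 below 0.012 m or distance between board_c and bay3 below 0.012 m) and (distance between board_d and bay1 below 0.012 m or distance between board_d and bay2 below 0.012 m or distance between board_d and bay3 below 0.012 m) and angle between each of board_a, board_b, board_c, board_d's own z axis and vertical below 0.3 rad and linear speed of each of board_a, board_b, board_c, board_d, drift below 0.02 m/s and horizontal distance between keeper and keeper_seat below 0.018 m and z of keeper in the frame of keeper_seat between -0.005 and 0.005 m and angle between keeper's own z axis and vertical below 0.06 rad and angle between the y axis of keeper and the y axis of keeper_seat, either way round below 0.1 rad and x of carriage_hole in the frame of tester above -0.003 m and horizontal distance between drift_collar and tester_hole below 0.004 m and z of drift_collar in the frame of carriage_hole below 0.006 m and angle between drift's own z axis and vertical below 0.12 rad); the robot touches nothing.
It fails at once if a board falls over (tilted more than 0.8 rad) (angle between any of board_a, board_b, board_c, board_d's own z axis and vertical above 0.8 rad).
It fails at once if the solder spool is pushed more than 50 mm (distance of spool from where it was at the start of the episode above 0.05 m).
Of board_a, board_b, board_c, board_d only 2 to 3 are there at a start; the rules pass over those that are not, and their reading is None.
At some moment in a run one of keeper may be knocked a few centimetres aside while the robot is not near it.
It also fails if it takes over 208 s, if anything falls off the work surface, if the arm or the gripper's body presses on something with over 40 N, if the wrist force passes 120 N, or if a joint passes its speed limit or range.

ROBOT

A 7-joint arm with a two-finger parallel gripper is mounted at the origin on a cart in front of the work surface, level with it; the furniture and walls round the work are solid. World frame = base frame: x ahead of the robot, y to its left, z up, the work surface at z = 0. Lengths are in m, angles in rad, forces in N, time in s.
With the tool pointing down it reaches from about 0.425 to 0.925 m from the base axis. Payload 6.8 kg.
Tool frame: the origin (TCP) lies on the centre line of the jaws, within the pads' length; the fingertips stand 8 mm ahead of it and the grasp point (between the pads) lies 11 mm behind it (bot.tips_ahead is the distance from the TCP to the fingertips, in m); z points along the fingers, y is the line along which they close (so a half turn about z gives the same grasp; the last joint's range is limited). The gripper opens to 85 mm and grips with 20 to 120 N. Pads are 22 mm wide; open, the fingers measure 114 mm over their backs; the gripper's body (76 mm by 85 mm) begins 54 mm behind the grasp point. The pads swing forward as they close: fully open they stand 13 mm farther back than shut.
Start: joints at [-1.376, 0.477, 0.022, 1.555, -0.011, 1.109, -0.083], TCP at [0.201, 0.644, 0.239] pointing down, gripper open.
Joint ranges: [-2.96, 2.96], [-0.34, 2.1], [-1.41, 1.46], [0.24, 2.44], [-1.37, 4.51], [0.17, 1.92], [-2.96, 2.96]. Speed limits (rad/s): [2.39, 2.39, 3.14, 3.14, 3.14, 3.14, 3.14].

INTERFACE

Orientations are given as a unit quaternion [w, x, y, z].
In Python, from station import bot gives the robot as it stands.
- The arm moves only by the tool send_rows, never from a script. Its argument "deltas" is text: rows parted by semicolons, each of 4 numbers parted by spaces: the shift along the tool's x, y, z in m, then the turn about the tool's z in degrees. In form: x y z spin; .... A call has 1 to 5 rows; each row is the pose to reach, as a shift and turn from the pose commanded when the call began, along the tool's axes at that moment; what a row does not reach only later rows make up. A row lasts 1/10 s, in which the tool goes at most 50 mm and 8.59 degrees, less where a joint would pass 70% of its speed; a pose out of reach is approached as far as the arm can. A call with a gripper value outside its range is refused whole. "claw" is the opening, from 0 (shut) to 1 (fully open), set as the call begins (left out, the last holds). The fingers move at their own pace and stop on an object; "force" is the grip in N (left out, the last holds). Time passes only in rows, so rows that repeat a pose let the fingers close. It gives the time, the measured TCP pose, the force, the opening and the grip force at its end, in the units of the state.
- bot.get_obs(): the state, without advancing time (a new reading comes with each control period).
- bot.read_camera(name): name is "side" or "top"; returns a dict with "img" (420x560x3 uint8, red, green, blue), "depth" (420x560 float32, m along the optical axis (not along the pixel's ray), 0 where there is no reading), "fx", "fy", "cx", "cy" (pixels), "dist_coeffs" ([k1, k2, p1, p2, k3] as OpenCV has them; the pictures are not rectified), "camera_from_world" (4x4, takes a point from world to camera coordinates). Camera axes: x right, y up, looking along -z (the intrinsics and any distortion apply to the point x, -y, -z); pixel columns grow to the right and rows downward; lengths in m; the calibration is good to about 2 mm. A picture is of the moment at which its call begins.
- bot.hand_in(): hands the job in; it is judged then, once.
Trained networks look in a picture, given as the dict that the camera call returned (one of the last four; its "shot" number tells which), for a name from the list of things; names that differ only in an ending like _2 or _b are one class to them, and where a whole thing is asked for, a point or a joint stands for the part that bears it (a point fixed in the world has none). Each returns a list of dicts, best first, with "confidence" (0 to 1); they miss things now and then, are a little off and sometimes report something else, mostly with a low value. They report only what shows in the picture. A call takes as long as a camera call. They do not tell look-alikes from the thing itself.
- bot.masks_of(picture, query): "mask" (420x560 bool, what is visible of it).
- bot.landmark_of(picture, query): "xyz" ([x, y, z] in m, in world coordinates, good to about 4 mm: a listed point, or the origin of a listed thing).
The state is a dict: "t": time; "q": joint angles; "joint_vel": joint speeds; "joint_torque": joint torques, N m; "eef_pos": TCP position; "tool_rot": TCP orientation; "contact_force": force on the tool from outside, world axes, zero at the start; "torque": the same for the moment, N m; "gripper_width": opening from 0.0 (shut) to 1.0 (fully open); "grasp_force": force on a finger pad.
Only numpy, scipy, OpenCV 4.12 (cv2) and the standard library are available. Lean on these libraries where they do the work, as an engineer would, in place of code of your own. Each camera call takes 0.05 s, during which the arm holds its last target. There are 200 camera calls.

## Working session

There is one attempt and no reset: what is moved stays moved. The work goes in short steps, Python scripts to look and compute and a tool call to move; the robot and the scene stay as the last step left them, time stands still between calls to the robot, and variables do not carry over. Pictures are saved under pics/ and viewed, at most 14 in all, crops included, and the job is handed in when it is done.

Besides the shell and the picture viewer there is one more tool, called as name(argument=value, ...) on one line, values as JSON. send_rows: Moves the arm, as the interface text tells. Its arguments: {"type":"object","properties":{"deltas":{"type":"string"},"claw":{"type":"number"},"force":{"type":"number"}},"required":["deltas"]}

```bash
mkdir -p pics; ls; cat > h.py <<'E'
import numpy as np, cv2
from station import bot
def save(p,name,crop=None,scale=1):
    im=p["img"][:,:,::-1]
    if crop: r0,r1,c0,c1=crop; im=im[r0:r1,c0:c1]
    cv2.imwrite("pics/"+name,cv2.resize(im,None,fx=scale,fy=scale,interpolation=cv2.INTER_CUBIC))
def cloud(p):
    """world xyz per pixel (HxWx3), nan without depth"""
    K=np.array([[p["fx"],0,p["cx"]],[0,p["fy"],p["cy"]],[0,0,1]],float)
    H,W=p["depth"].shape
    uv=np.stack(np.meshgrid(np.arange(W),np.arange(H)),-1).reshape(-1,1,2).astype(float)
    n=cv2.undistortPoints(uv,K,np.array(p["dist_coeffs"],float)).reshape(H,W,2)
    d=np.where(p["depth"]>0,p["depth"],np.nan)
    c=np.stack([n[...,0]*d,-n[...,1]*d,-d,np.ones_like(d)],-1)
    return (c@np.linalg.inv(np.array(p["camera_from_world"])).T)[...,:3]
E
python3 - <<'E'
from h import *
o=bot.get_obs(); print(o)
for n in ("top","side"):
    p=bot.read_camera(n); save(p,n+"0.png",scale=1.4)
    for q in "tester bay1 bay2 bay3 keeper_seat push_bar carriage_hole tester_hole rack board_a keeper drift_stand drift drift_collar spool".split():
        print(n,q,[(np.round(r["xyz"],3).tolist(),round(r["confidence"],2)) for r in bot.landmark_of(p,q)[:5]])
E
```

```text
pics
{'t': 0.0, 'q': array([-1.37609516,  0.47777131,  0.02234565,  1.5564493 , -0.01149259,
        1.1092818 , -0.08305311]), 'joint_vel': array([ 0.00014733,  0.00028758,  0.00016005,  0.00150582,  0.00072134,
        0.00121258, -0.00163452]), 'joint_torque': array([-2.77964045e-04, -5.96433592e+01,  1.60700910e+00, -2.81194121e+01,
        1.22710966e-02,  9.30697366e-03,  1.98756339e-05]), 'eef_pos': array([0.20112991, 0.64374143, 0.23834602]), 'tool_rot': array([-6.43737766e-05,  1.50789875e-01,  9.88565435e-01, -8.88398998e-04]), 'contact_force': array([ 0.42946305, -0.55079172, -0.00820355]), 'torque': array([-0.010965  , -0.0035392 ,  0.02322373]), 'grasp_force': 0.0, 'gripper_width': 0.999460347270513}
top tester [([0.582, 0.005, 0.004], 0.78)]
top bay1 [([0.523, 0.012, 0.036], 0.91), ([0.546, -0.018, 0.031], 0.73), ([0.563, -0.053, 0.034], 0.63)]
top bay2 [([0.523, 0.012, 0.036], 0.91), ([0.546, -0.018, 0.031], 0.73), ([0.563, -0.053, 0.034], 0.63)]
top bay3 [([0.523, 0.012, 0.036], 0.91), ([0.546, -0.018, 0.031], 0.73), ([0.563, -0.053, 0.034], 0.63)]
top keeper_seat [([
[... 1119 characters left out ...]
0.55, -0.022, 0.032], 0.8), ([0.57, -0.049, 0.03], 0.78), ([0.617, -0.13, 0.075], 0.59)]
side keeper_seat [([0.548, -0.018, 0.112], 0.78)]
side push_bar [([0.472, -0.069, 0.071], 0.56)]
side carriage_hole [([0.618, -0.13, 0.074], 0.61)]
side tester_hole [([0.658, -0.104, 0.056], 0.83)]
side rack [([0.554, -0.37, -0.002], 0.81)]
side board_a [([0.539, -0.352, 0.008], 0.85)]
side keeper [([0.406, -0.19, -0.002], 0.95)]
side drift_stand [([0.639, -0.243, 0.006], 0.57)]
side drift [([0.559, -0.205, -0.002], 0.68), ([0.64, -0.24, 0.005], 0.48)]
side drift_collar [([0.642, -0.238, 0.07], 0.97), ([0.544, -0.018, 0.111], 0.74), ([0.564, -0.206, 0.065], 0.73)]
side spool [([0.447, 0.13, -0.0], 0.83)]
```

View pictures.

View pics/top0.png

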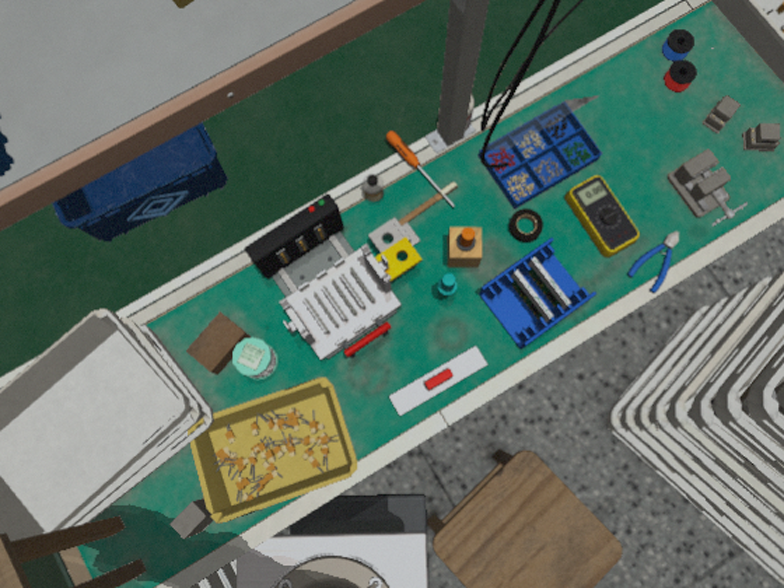

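View pics/side0.png

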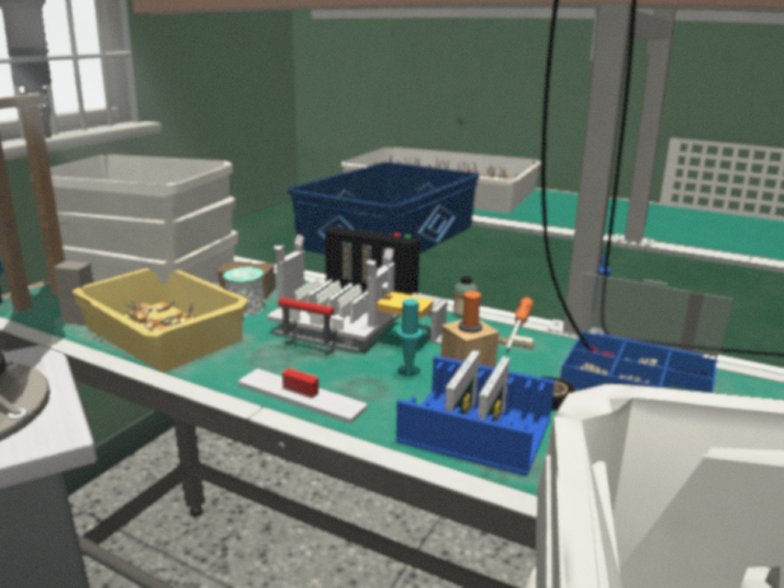

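```bash
python3 - <<'E'
from h import *
print(bot.tips_ahead)
pt=bot.read_camera("top"); C=cloud(pt); save(pt,"crop1.png",(130,260,210,440),3)
hsv=cv2.cvtColor(pt["img"],cv2.COLOR_RGB2HSV)
def rect(m,name):
    P=C[m][:,:2]; P=P[np.isfinite(P).all(1)]
    if len(P)<10: print(name,len(P));return
    r=cv2.minAreaRect((P*1000).astype(np.float32)); print(name,len(P),np.round(r[0],1),np.round(r[1],1),round(r[2],1), 'med z',np.round(np.nanmedian(C[m][:,2]),4))
for q in ("keeper","spool","drift_stand","rack"):
    m=bot.masks_of(pt,q)[0]["mask"]; rect(m,q)
m=bot.masks_of(pt,"keeper")[0]["mask"]; rect(m&(hsv[...,1]<60),"keeper grey"); rect(m&(hsv[...,1]>120)&(C[...,2]>.025),"grip")
# boards
near=(abs(C[...,0]-.556)<.1)&(abs(C[...,1]+.37)<.1)
b=near&(C[...,2]>.072)&(C[...,2]<.1)
n,l,s,c=cv2.connectedComponentsWithStats(b.astype(np.uint8))
for i in range(1,n):
    if s[i,4]>15: rect(l==i,"board? px%s"%np.round(c[i]))
for r in bot.masks_of(pt,"board_a"): print(r["confidence"]); rect(r["mask"],"bmask")
# red bar
t=(np.hypot(C[...,0]-.58,C[...,1]+.02)<.2)
red=t&((hsv[...,0]<8)|(hsv[...,0]>172))&(hsv[...,1]>130)&(C[...,2]>.05)&(C[...,2]<.1); rect(red,"pushbar")
rect(t&(C[...,2]>.128)&(C[...,2]<.15)&(hsv[...,1]<60)&(hsv[...,2]>120),"posts")
rect(t&(C[...,2]>.115)&(C[...,2]<.135)&(hsv[...,2]<60),"head")
yel=t&(abs(hsv[...,0].astype(int)-28)<6)&(hsv[...,1]>130); rect(yel,"yellow lug")
for z0,z1 in((.12,.13),(.128,.15)):
  n,l,s,c=cv2.connectedComponentsWithStats((t&(C[...,2]>z0)&(C[...,2]<z1)&(hsv[...,2]>90)).astype(np.uint8))
  for i in range(1,n):
    if s[i,4]>10: rect(l==i,"post? px%s"%np.round(c[i]))
E
```

```text
0.008
keeper 1222 [ 406.3 -187.7] [ 43.  182.5] 28.6 med z 0.0092
spool 695 [446.9 129.8] [63.4 62.5] 88.5 med z 0.0648
drift_stand 500 [ 639.3 -239.8] [56.2 59.9] 88.7 med z 0.065
rack 560 [ 646.7 -243.4] [67.6 74.7] 88.9 med z 0.065
keeper grey 1057 [ 406.9 -187.7] [ 42.  181.9] 28.7 med z 0.0088
grip 129 [ 405.7 -187. ] [15.6 49.1] 28.1 med z 0.0338
board? px[393. 201.] 186 [ 562.3 -380.1] [100.3  10.2] 34.5 med z 0.0808
board? px[380. 210.] 181 [ 540.6 -349.5] [99.9  9.4] 34.6 med z 0.0806
0.86
bmask 449 [ 567.8 -391.5] [97.6 41.2] 32.4 med z 0.063
0.83
bmask 394 [ 547.5 -357.7] [98.5 34.8] 36.9 med z 0.0676
0.4
bmask 2608 [ 558.5 -368.1] [136.2 173.5] 33.9 med z 0.0093
pushbar 203 [471.  -66.9] [13.6 87.8] 33.3 med z 0.0771
posts 78 [540.8 -13.3] [ 72.1 183.4] 33.6 med z 0.1354
head 963 [653.2  54.5] [ 35.2 167.1] 33.8 med z 0.1237
yellow lug 599 [520.1 -56.7] [203.7 280.3] 88.6 med z 0.0692
post? px[229. 144.] 11 [697.7   4.5] [6.9 7.7] 44.2 med z 0.1278
post? px[222. 149.] 19 [686.6  21.5] [12.9  9.4] 5.4 med z 0.127
post? px[262. 180.] 16 [609.3 -70.4] [ 6.6 12.1] 29.4 med z 0.1266
post? px[274. 184.] 12 [596.8 -99.5] [14.2  3.8] 34.5 med z 0.1257
post? px[204. 218.] 16 [520.8  62.3] [ 5.9 10.8] 13.5 med z 0.1267
post? px[204. 232.] 12 [490.1  62. ] [15.2  3.1] 31.1 med z 0.1258
post? px[260. 177.] 22 [613.8 -68.7] [10.3 11.9] 42.2 med z 0.1347
post? px[276. 198.] 17 [ 561.8 -101.8] [ 9.  10.4] 34.4 med z 0.1361
post? px[202. 216.] 25 [524.8  64.8] [ 9.6 11.2] 30.6 med z 0.1353
post? px[217. 238.] 18 [474.3  31.3] [9.9 9.5] 43.5 med z 0.1364
```

View pics/crop1.png

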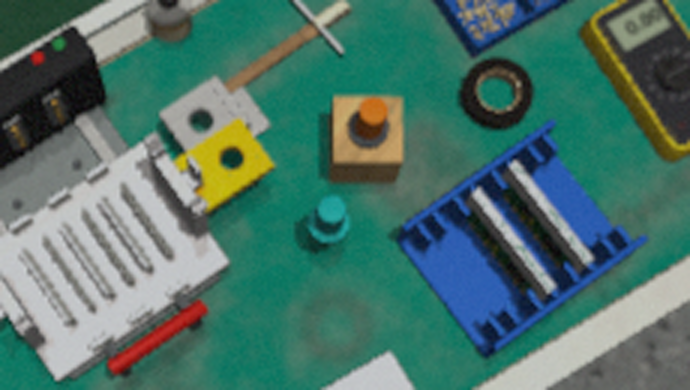

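```bash
cat >> h.py <<'E'
def plan(*wps):
    """world waypoints (x,y,z,tool-y heading deg) -> tool deltas, each from the waypoint before it (frame of that one) """
    from scipy.spatial.transform import Rotation as R
    o=bot.get_obs(); q=o["tool_rot"]; M=R.from_quat([q[1],q[2],q[3],q[0]]).as_matrix()
    p=np.array(o["eef_pos"]); h=np.degrees(np.arctan2(M[1,1],M[0,1]))
    print("t %.1f at"%o["t"],np.round(p,4),"head %.1f"%h,"q",np.round(o["q"],2),"F",np.round(o["contact_force"],1),"w %.3f g %.1f"%(o["gripper_width"],o["grasp_force"]),"tilt %.3f"%np.arccos(np.clip(-M[2,2],-1,1)))
    for w in wps:
        a=np.radians(h); y=np.array([np.cos(a),np.sin(a)]); x=np.array([-y[1],y[0]])
        # tool z down: x = y cross z_down
        d=np.array(w[:3])-p; s=(h-w[3]+90)%180-90 if len(w)>3 else 0
        print(w,"->  %.4f %.4f %.4f %.1f"%(d[:2]@x,d[:2]@y,-d[2],s)); p=np.array(w[:3]); h-=s
E
python3 -c "
from h import *
plan((.5,.35,.3,124.5),(.57,0,.3,124.5),(.5406,-.3495,.2,124.5))"
```

```text
t 1.9 at [0.2013 0.6443 0.2393] head 72.7 q [-1.38  0.48  0.02  1.56 -0.01  1.11 -0.08] F [-0.2  0.4  0.3] w 0.999 g 0.0 tilt 0.000
(0.5, 0.35, 0.3, 124.5) ->  -0.3729 -0.1918 -0.0607 -51.8
(0.57, 0, 0.3, 124.5) ->  0.1406 -0.3281 -0.0000 0.0
(0.5406, -0.3495, 0.2, 124.5) ->  0.2222 -0.2714 0.1000 0.0
```

send_rows(deltas="-0.37 -0.19 -0.06 -52;-0.37 -0.19 -0.06 -52;-0.37 -0.19 -0.06 -52;-0.37 -0.19 -0.06 -52;-0.37 -0.19 -0.06 -52", claw=0.35)

```text
t: 2.45
eef_pos: [0.3775, 0.4708, 0.2752]
tool_rot: [0.0, -0.221, 0.975, 0.0]
contact_force: [0.3, 0.4, 1.4]
gripper_width: 0.35
grasp_force: 0.0
```

```bash
python3 -c "
from h import *
plan((.57,0,.3,124.5),(.5406,-.3495,.2,124.5))"
```

```text
t 2.5 at [0.3775 0.4708 0.2752] head 115.6 q [-0.95  0.33 -0.06  1.69  0.02  1.12  1.  ] F [0.3 0.4 1.4] w 0.350 g 0.0 tilt 0.001
(0.57, 0, 0.3, 124.5) ->  0.0294 -0.5078 -0.0248 -8.9
(0.5406, -0.3495, 0.2, 124.5) ->  0.2222 -0.2714 0.1000 0.0
```

send_rows(deltas="0.006 -0.05 -0.005 8.5;0.012 -0.1 -0.01 17;0.018 -0.15 -0.015 25.5;0.024 -0.2 -0.02 34;0.03 -0.245 -0.025 42.5")

```text
t: 2.95
eef_pos: [0.4538, 0.2358, 0.3002]
tool_rot: [0.0, 0.154, 0.988, 0.0]
contact_force: [1.9, -0.2, 0.3]
gripper_width: 0.349
grasp_force: 0.0
```

send_rows(deltas="-0.033 -0.036 0 8.5;-0.066 -0.072 0 17;-0.1 -0.108 0 25.5;-0.133 -0.145 0 34;-0.168 -0.18 0 42.5")

```text
t: 3.45
eef_pos: [0.5607, 0.0142, 0.3001]
tool_rot: [0.0, 0.501, 0.865, 0.0]
contact_force: [0.6, 1.5, -0.4]
gripper_width: 0.348
grasp_force: 0.0
```

send_rows(deltas="-0.035 -0.02 0 8.5;-0.07 -0.04 0 17;-0.105 -0.06 0 25.5;-0.14 -0.08 0 34;-0.174 -0.1 0 42.5")

```text
t: 3.95
eef_pos: [0.5613, -0.1861, 0.3]
tool_rot: [0.0, 0.781, 0.625, 0.0]
contact_force: [0.1, -0.4, -0.8]
gripper_width: 0.353
grasp_force: 0.0
```

send_rows(deltas="-0.03 0 0 8.5;-0.06 0 0 17;-0.09 0 0 25.5;-0.12 0 0 34;-0.15 0 0 42.5")

```text
t: 4.45
eef_pos: [0.5293, -0.332, 0.2998]
tool_rot: [-0.0, 0.954, 0.3, 0.0]
contact_force: [0.0, 0.1, 0.3]
gripper_width: 0.35
grasp_force: 0.0
```

```bash
python3 -c "
from h import *
plan((.5406,-.3495,.14,124.5),(.5406,-.3495,.067,124.5))"
```

```text
t 4.5 at [ 0.5293 -0.332   0.2998] head -55.1 q [-0.13  0.43  0.82  1.65 -0.34  1.2  -0.19] F [0.  0.1 0.3] w 0.350 g 0.0 tilt 0.000
(0.5406, -0.3495, 0.14, 124.5) ->  -0.0008 0.0209 0.1598 0.4
(0.5406, -0.3495, 0.067, 124.5) ->  0.0000 0.0000 0.0730 0.0
```

send_rows(deltas="-0.001 0.021 0.05 0;-0.001 0.021 0.1 0;-0.001 0.021 0.15 0.4;-0.001 0.021 0.16 0.4;-0.001 0.021 0.16 0.4")

```text
t: 4.95
eef_pos: [0.5399, -0.3479, 0.1381]
tool_rot: [-0.001, 0.954, 0.299, -0.001]
contact_force: [-0.5, 0.0, 0.7]
gripper_width: 0.353
grasp_force: 0.0
```

send_rows(deltas="0 0 0.03 0;0 0 0.06 0;0 0 0.072 0;0 0 0.072 0;0 0 0.072 0")

```text
t: 5.45
eef_pos: [0.542, -0.3497, 0.0699]
tool_rot: [0.001, 0.954, 0.299, 0.001]
contact_force: [-0.3, -0.3, 0.9]
gripper_width: 0.351
grasp_force: 0.0
```

send_rows(deltas="0 0 0 0;0 0 0 0;0 0 0 0;0 0 0 0;0 0 0 0", claw=0, force=40)

```text
t: 5.95
eef_pos: [0.5421, -0.3498, 0.0696]
tool_rot: [0.001, 0.954, 0.299, 0.001]
contact_force: [-0.4, -0.5, 7.8]
gripper_width: 0.084
grasp_force: 42.2
```

```bash
python3 -c "
from h import *
plan((.5406,-.3495,.24,124.5))
p=bot.read_camera('side'); save(p,'s1.png',scale=1.4)"
```

```text
t 6.0 at [ 0.5421 -0.3498  0.0696] head -55.2 q [ 0.03  0.71  0.64  1.79 -0.56  0.82 -0.02] F [-0.4 -0.5  7.8] w 0.084 g 42.2 tilt 0.004
(0.5406, -0.3495, 0.24, 124.5) ->  -0.0010 -0.0011 -0.1704 0.3
```

View pics/s1.png

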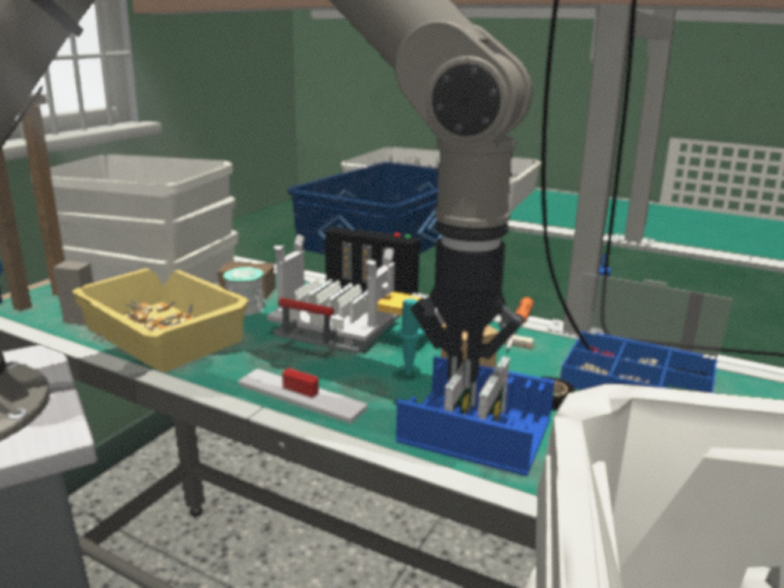

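send_rows(deltas="0 0 -0.03 0;0 0 -0.07 0;0 0 -0.12 0;0 0 -0.17 0;0 0 -0.17 0")

```text
t: 6.5
eef_pos: [0.5432, -0.3519, 0.2454]
tool_rot: [0.004, 0.954, 0.299, 0.004]
contact_force: [0.0, -1.3, -0.9]
gripper_width: 0.085
grasp_force: 41.3
```

```bash
python3 -c "
from h import *
plan((.524,.012,.24,-56.3),(.524,.012,.11,-56.3))"
```

```text
t 6.5 at [ 0.5432 -0.3519  0.2454] head -55.2 q [-0.07  0.52  0.79  1.67 -0.4   1.11 -0.13] F [ 0.  -1.3 -0.9] w 0.085 g 41.3 tilt 0.012
(0.524, 0.012, 0.24, -56.3) ->  0.1917 -0.3099 0.0054 1.1
(0.524, 0.012, 0.11, -56.3) ->  0.0000 0.0000 0.1300 0.0
```

send_rows(deltas="0.025 -0.04 0 0;0.05 -0.08 0 0;0.075 -0.12 0 0;0.1 -0.16 0 0;0.12 -0.195 0 1.1")

```text
t: 7.0
eef_pos: [0.5274, -0.1173, 0.2373]
tool_rot: [-0.001, 0.957, 0.291, -0.0]
contact_force: [1.0, 1.1, -0.9]
gripper_width: 0.09
grasp_force: 41.2
```

send_rows(deltas="0.02 -0.035 0 0;0.04 -0.07 0 0;0.06 -0.1 0 0;0.07 -0.115 0 0;0.07 -0.115 0 0")

```text
t: 7.5
eef_pos: [0.5221, 0.0181, 0.2373]
tool_rot: [-0.001, 0.956, 0.293, -0.0]
contact_force: [-0.5, 0.0, -1.1]
gripper_width: 0.09
grasp_force: 41.3
```

```bash
python3 -c "
from h import *
plan((.524,.012,.20,-56.3),(.524,.012,.11,-56.3))
p=bot.read_camera('top'); save(p,'t2.png',(130,260,170,340),4)
p=bot.read_camera('side'); save(p,'s2.png',(150,270,170,330),4)
"
```

```text
t 7.5 at [0.5221 0.0181 0.2373] head -56.0 q [-0.82  0.29  0.81  1.96 -0.25  1.   -0.87] F [-0.5  0.  -1.1] w 0.090 g 41.3 tilt 0.001
(0.524, 0.012, 0.2, -56.3) ->  -0.0018 0.0061 0.0373 0.3
(0.524, 0.012, 0.11, -56.3) ->  0.0000 0.0000 0.0900 0.0
```

View pics/s2.png

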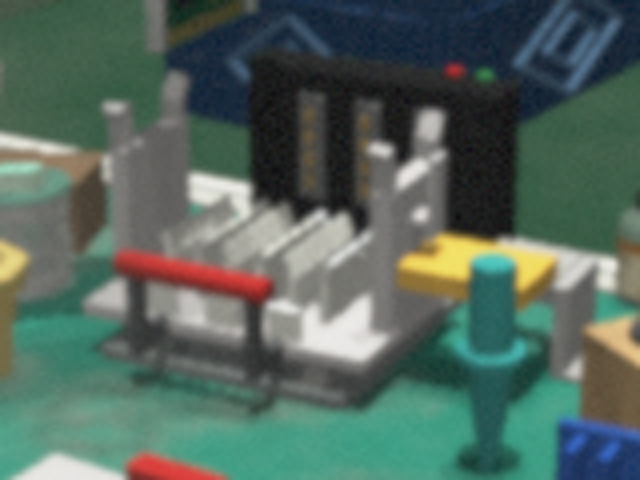

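send_rows(deltas="-0.002 0.006 0 0.3;-0.002 0.006 0.03 0.3;-0.002 0.006 0.06 0.3;-0.002 0.006 0.09 0.3;-0.002 0.006 0.107 0.3")

```text
t: 8.1
eef_pos: [0.523, 0.006, 0.1287]
tool_rot: [0.0, 0.958, 0.286, -0.001]
contact_force: [-0.0, 1.6, -1.0]
gripper_width: 0.087
grasp_force: 41.2
```

```bash
python3 -c "
from h import *
plan((.524,.012,.097,-56.3))
for n in ('side','top'):
    p=bot.read_camera(n); C=cloud(p)
    for r in bot.landmark_of(p,'board_a')[:3]: print(n,np.round(r['xyz'],4),r['confidence'])
save(p,'t3.png',(120,270,170,340),4)
"
```

```text
t 8.1 at [0.523  0.006  0.1287] head -56.8 q [-0.69  0.45  0.71  2.05 -0.42  0.78 -0.72] F [-0.   1.6 -1. ] w 0.087 g 41.2 tilt 0.003
(0.524, 0.012, 0.097, -56.3) ->  0.0042 -0.0045 0.0317 -0.5
side [0.521  0.0019 0.0656] 0.85
side [ 0.5634 -0.3825  0.0071] 0.61
top [ 0.5586 -0.3828  0.0059] 0.73
top [0.5225 0.0056 0.0709] 0.57
```

View pics/t3.png

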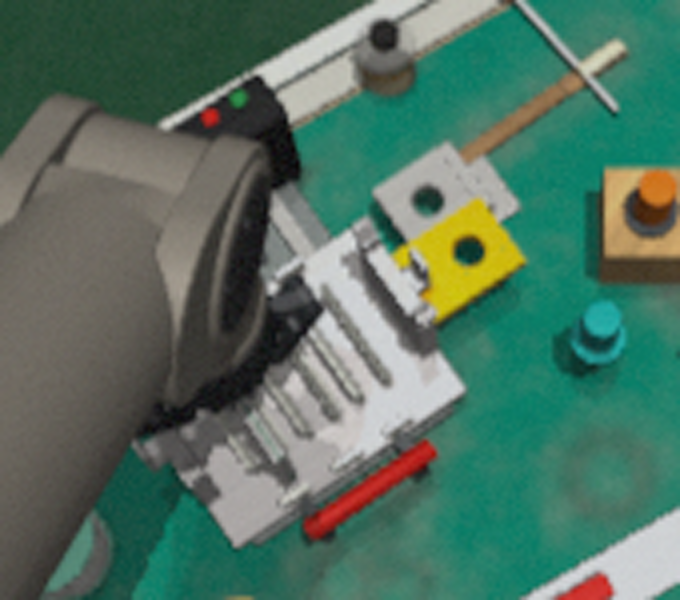

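send_rows(deltas="0 0 -0.006 0;0.004 -0.0045 -0.006 -0.5;0.004 -0.0045 -0.006 -0.5;0.004 -0.0045 0 -0.5;0.004 -0.0045 0 -0.5")

```text
t: 8.8
eef_pos: [0.5244, 0.0145, 0.1301]
tool_rot: [-0.0, 0.956, 0.292, -0.0]
contact_force: [-0.8, 0.7, -0.2]
gripper_width: 0.091
grasp_force: 41.2
```

```bash
python3 -c "
from h import *
plan((.524,.012,.097,-56.3))"
```

```text
t 8.8 at [0.5244 0.0145 0.1301] head -56.1 q [-0.7   0.45  0.71  2.05 -0.41  0.79 -0.72] F [-0.8  0.7 -0.2] w 0.091 g 41.2 tilt 0.001
(0.524, 0.012, 0.097, -56.3) ->  -0.0017 0.0019 0.0331 0.2
```

send_rows(deltas="-0.001 0.0015 0.006 0.2;-0.001 0.0015 0.014 0.2;-0.001 0.0015 0.022 0.2;-0.001 0.0015 0.029 0.2;-0.001 0.0015 0.033 0.2")

```text
t: 9.3
eef_pos: [0.5244, 0.0124, 0.0966]
tool_rot: [-0.0, 0.957, 0.29, -0.001]
contact_force: [-0.2, 0.7, -1.7]
gripper_width: 0.087
grasp_force: 41.2
```

send_rows(deltas="0 0 0 0;0 0 0 0")

```text
t: 9.5
eef_pos: [0.525, 0.0124, 0.0976]
tool_rot: [0.0, 0.957, 0.29, -0.0]
contact_force: [1.3, 0.7, -0.3]
gripper_width: 0.088
grasp_force: 41.2
```

```bash
python3 -c "
from h import *
plan((.524,.012,.097,-56.3))"
```

```text
t 9.5 at [0.525  0.0124 0.0976] head -56.3 q [-0.66  0.5   0.66  2.07 -0.47  0.72 -0.68] F [ 1.3  0.7 -0.3] w 0.088 g 41.2 tilt 0.000
(0.524, 0.012, 0.097, -56.3) ->  -0.0010 -0.0002 0.0006 0.0
```

send_rows(deltas="0 0 0.001 0;0 0 0.002 0;0 0 0.003 0;0 0 0.003 0")

```text
t: 9.9
eef_pos: [0.5255, 0.0126, 0.0955]
tool_rot: [-0.0, 0.957, 0.29, 0.001]
contact_force: [-1.7, 0.4, 8.2]
gripper_width: 0.086
grasp_force: 42.3
```

send_rows(deltas="0 0 0 0;0 0 0 0;0 0 0 0;0 0 0 0", claw=0.35)

```text
t: 10.3
eef_pos: [0.5248, 0.0125, 0.0946]
tool_rot: [0.0, 0.957, 0.29, -0.0]
contact_force: [-0.8, -0.4, 0.1]
gripper_width: 0.348
grasp_force: 0.0
```

send_rows(deltas="0 0 -0.02 0;0 0 -0.05 0;0 0 -0.09 0;0 0 -0.13 0;0 0 -0.15 0")

```text
t: 10.8
eef_pos: [0.5261, 0.0121, 0.2477]
tool_rot: [0.0, 0.957, 0.29, 0.002]
contact_force: [-0.1, 0.2, -0.6]
gripper_width: 0.358
grasp_force: 0.0
```

```bash
python3 -c "
from h import *
plan((.5635,-.3803,.245,-55.5),(.5635,-.3803,.069,-55.5))"
```

```text
t 10.8 at [0.5261 0.0121 0.2477] head -56.3 q [-0.83  0.28  0.84  1.94 -0.25  1.02 -0.86] F [-0.1  0.2 -0.6] w 0.358 g 0.0 tilt 0.004
(0.5635, -0.3803, 0.245, -55.5) ->  -0.1865 0.3472 0.0027 -0.8
(0.5635, -0.3803, 0.069, -55.5) ->  0.0000 0.0000 0.1760 0.0
```

send_rows(deltas="-0.022 0.041 0 0;-0.044 0.082 0 0;-0.066 0.123 0 0;-0.088 0.164 0 0;-0.11 0.205 0 -0.8")

```text
t: 11.3
eef_pos: [0.5471, -0.2207, 0.2445]
tool_rot: [-0.0, 0.955, 0.297, 0.0]
contact_force: [0.5, 0.1, 0.1]
gripper_width: 0.348
grasp_force: 0.0
```

send_rows(deltas="-0.022 0.041 0 0;-0.044 0.082 0 0;-0.066 0.123 0 0;-0.0765 0.142 0 0;-0.0765 0.142 0 0")

```text
t: 11.8
eef_pos: [0.5628, -0.384, 0.2444]
tool_rot: [0.001, 0.956, 0.294, -0.001]
contact_force: [-0.5, 0.5, 0.1]
gripper_width: 0.353
grasp_force: 0.0
```

send_rows(deltas="0 0 0.03 0;0 0 0.07 0;0 0 0.1 0;0 0 0.1 0;0 0 0.1 0")

```text
t: 12.3
eef_pos: [0.5649, -0.3787, 0.145]
tool_rot: [-0.0, 0.955, 0.297, -0.0]
contact_force: [-0.1, 0.2, 0.8]
gripper_width: 0.351
grasp_force: 0.0
```

```bash
python3 -c "
from h import *
plan((.563,-.3803,.145,-55.5),(.563,-.3803,.069,-55.5))"
```

```text
t 12.3 at [ 0.5649 -0.3787  0.145 ] head -55.4 q [ 0.03  0.68  0.72  1.66 -0.52  1.   -0.05] F [-0.1  0.2  0.8] w 0.351 g 0.0 tilt 0.001
(0.563, -0.3803, 0.145, -55.5) ->  -0.0025 0.0002 0.0000 0.1
(0.563, -0.3803, 0.069, -55.5) ->  0.0000 0.0000 0.0760 0.0
```

send_rows(deltas="-0.002 0 0.025 0;-0.002 0 0.05 0;-0.002 0 0.07 0;-0.002 0 0.076 0;-0.002 0 0.076 0")

```text
t: 12.8
eef_pos: [0.5637, -0.3808, 0.0698]
tool_rot: [0.0, 0.955, 0.297, 0.0]
contact_force: [0.3, -1.0, 0.1]
gripper_width: 0.349
grasp_force: 0.0
```

send_rows(deltas="0 0 0 0;0 0 0 0;0 0 0 0;0 0 0 0;0 0 0 0", claw=0, force=40)

```text
t: 13.3
eef_pos: [0.5642, -0.3816, 0.0707]
tool_rot: [0.001, 0.955, 0.297, 0.001]
contact_force: [1.2, 0.2, 6.9]
gripper_width: 0.087
grasp_force: 42.4
```

send_rows(deltas="0 0 -0.03 0;0 0 -0.07 0;0 0 -0.12 0;0 0 -0.17 0;0 0 -0.17 0")

```text
t: 13.8
eef_pos: [0.5653, -0.384, 0.2471]
tool_rot: [0.005, 0.955, 0.296, 0.004]
contact_force: [0.1, -0.9, -1.3]
gripper_width: 0.089
grasp_force: 41.4
```

```bash
python3 -c "
from h import *
plan((.566,-.051,.24,-56.3),(.566,-.051,.135,-56.3))"
```

```text
t 13.8 at [ 0.5653 -0.384   0.2471] head -55.5 q [-0.01  0.59  0.79  1.57 -0.44  1.16 -0.1 ] F [ 0.1 -0.9 -1.3] w 0.089 g 41.4 tilt 0.013
(0.566, -0.051, 0.24, -56.3) ->  0.1891 -0.2742 0.0071 0.8
(0.566, -0.051, 0.135, -56.3) ->  0.0000 0.0000 0.1050 0.0
```

send_rows(deltas="0.025 -0.036 0 0;0.05 -0.072 0 0;0.075 -0.108 0 0;0.1 -0.144 0 0;0.13 -0.187 0 0.8")

```text
t: 14.3
eef_pos: [0.5635, -0.1544, 0.2387]
tool_rot: [0.0, 0.957, 0.289, 0.0]
contact_force: [0.8, -0.2, -0.3]
gripper_width: 0.09
grasp_force: 41.4
```

send_rows(deltas="0.025 -0.036 0 0;0.045 -0.065 0 0;0.0595 -0.083 0 0;0.0595 -0.083 0.04 0;0.0595 -0.083 0.08 0")

```text
t: 14.8
eef_pos: [0.5686, -0.0515, 0.1586]
tool_rot: [-0.0, 0.957, 0.291, 0.002]
contact_force: [1.0, 0.4, -1.1]
gripper_width: 0.087
grasp_force: 41.4
```

send_rows(deltas="0 0 0.015 0;0 0 0.022 0;0 0 0.022 0;0 0 0.022 0;0 0 0.022 0")

```text
t: 15.3
eef_pos: [0.5686, -0.0536, 0.1382]
tool_rot: [0.0, 0.957, 0.29, 0.001]
contact_force: [0.1, -0.6, -0.9]
gripper_width: 0.094
grasp_force: 41.3
```

```bash
python3 -c "
from h import *
plan((.566,-.051,.0965,-56.3))"
```

```text
t 15.3 at [ 0.5686 -0.0536  0.1382] head -56.3 q [-0.57  0.52  0.74  1.94 -0.47  0.85 -0.56] F [ 0.1 -0.6 -0.9] w 0.094 g 41.3 tilt 0.003
(0.566, -0.051, 0.0965, -56.3) ->  -0.0007 -0.0036 0.0417 -0.0
```

send_rows(deltas="0 -0.0035 0 0;-0.001 -0.0035 0.01 0;-0.001 -0.0035 0.02 0;-0.001 -0.0035 0.03 0;-0.001 -0.0035 0.036 0")

```text
t: 15.8
eef_pos: [0.564, -0.0508, 0.0991]
tool_rot: [-0.0, 0.957, 0.29, -0.001]
contact_force: [-0.7, 0.3, -0.4]
gripper_width: 0.09
grasp_force: 41.4
```

send_rows(deltas="0 0 0.003 0;0 0 0.005 0;0 0 0.007 0;0 0 0.007 0")

```text
t: 16.2
eef_pos: [0.567, -0.0501, 0.0964]
tool_rot: [-0.001, 0.957, 0.29, 0.002]
contact_force: [-3.8, 3.9, 24.0]
gripper_width: 0.087
grasp_force: 45.3
```

```bash
python3 -c "
from h import *
plan((.566,-.051,.0965,-56.3))"
```

```text
t 16.2 at [ 0.567  -0.0501  0.0964] head -56.3 q [-0.54  0.58  0.69  1.97 -0.53  0.78 -0.52] F [-3.8  3.9 24. ] w 0.087 g 45.3 tilt 0.005
(0.566, -0.051, 0.0965, -56.3) ->  -0.0014 0.0002 -0.0001 0.0
```

Seated. Release, rise, and look.

send_rows(deltas="0 0 -0.003 0;0 0 -0.003 0;0 0 -0.003 0;0 0 -0.003 0", claw=0.35)

```text
t: 16.6
eef_pos: [0.5645, -0.0509, 0.0963]
tool_rot: [-0.0, 0.957, 0.29, -0.0]
contact_force: [-0.1, 1.1, 0.2]
gripper_width: 0.347
grasp_force: 0.0
```

send_rows(deltas="0 0 -0.02 0;0 0 -0.05 0;0 0 -0.09 0;0 0 -0.13 0;0 0 -0.15 0")

```text
t: 17.1
eef_pos: [0.5658, -0.0516, 0.2496]
tool_rot: [0.001, 0.957, 0.29, 0.002]
contact_force: [0.6, -0.4, 0.2]
gripper_width: 0.345
grasp_force: 0.0
```

send_rows(deltas="-0.03 0.03 0 0;-0.06 0.06 0 0;-0.1 0.09 0 0;-0.13 0.09 0 0;-0.13 0.09 0 0", claw=0.7)

```text
t: 17.6
eef_pos: [0.5025, -0.2023, 0.2466]
tool_rot: [-0.0, 0.958, 0.286, -0.001]
contact_force: [-0.6, -0.3, -0.3]
gripper_width: 0.702
grasp_force: 0.0
```

```bash
python3 - <<'E'
from h import *
pt=bot.read_camera("top"); C=cloud(pt); save(pt,"t4.png",(130,290,180,380),3.5)
hsv=cv2.cvtColor(pt["img"],cv2.COLOR_RGB2HSV)
def rect(m,n):
    P=C[m][:,:2]; P=P[np.isfinite(P).all(1)]
    if len(P)>9:
        r=cv2.minAreaRect((P*1000).astype(np.float32)); print(n,len(P),*[np.round(v,1) for v in r],np.nanmedian(C[m][:,2]))
m=bot.masks_of(pt,"keeper")[0]["mask"]; rect(m,"keeper"); rect(m&(hsv[...,1]>120)&(C[...,2]>.025),"grip")
near=np.hypot(C[...,0]-.545,C[...,1]+.019)<.09
n,l,s,c=cv2.connectedComponentsWithStats((near&(C[...,2]>.098)&(C[...,2]<.115)).astype(np.uint8))
for i in range(1,n): rect(l==i,"b px%s"%np.round(c[i]))
plan((.4055,-.187,.2,-60.9),(.4055,-.187,.035,-60.9))
E
```

```text
keeper 2482 [582.3 -21.9] [108.5 252.4] 44.8 0.03694336193051817
grip 162 [575.1 -38.4] [ 28.3 239.8] 33.8 0.07024740960141451
b px[266. 188.] 96 [595.  -79.8] [49.8 12.2] 33.3 0.11143086418621007
b px[250. 197.] 124 [574.1 -42.4] [76.5  8.5] 33.4 0.10788026563104691
b px[226. 218.] 156 [525.8  14.8] [100.4   8.4] 33.6 0.10779566353940184
b px[210. 227.] 88 [503.8  51.2] [42.9 11.8] 34.2 0.11183963021043075
t 17.7 at [ 0.5062 -0.1981  0.2465] head -56.4 q [-0.45  0.34  0.89  1.9  -0.31  1.04 -0.41] F [1.3 1.3 0.4] w 0.699 g 0.0 tilt 0.001
(0.4055, -0.187, 0.2, -60.9) ->  -0.0777 -0.0650 0.0465 4.5
(0.4055, -0.187, 0.035, -60.9) ->  0.0000 0.0000 0.1650 0.0
```

View pics/t4.png

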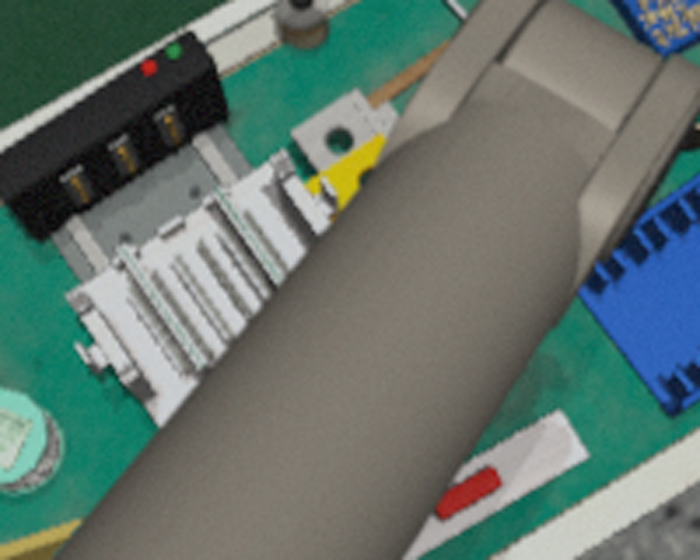

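```bash
python3 - <<'E'
from h import *
for n in ("side","top"):
    p=bot.read_camera(n); C=cloud(p); hsv=cv2.cvtColor(p["img"],cv2.COLOR_RGB2HSV)
    m=(np.hypot(C[...,0]-.405,C[...,1]+.187)<.09)&((hsv[...,0]<8)|(hsv[...,0]>172))&(hsv[...,1]>120)&(C[...,2]>.02)&(C[...,2]<.05)
    P=C[m&(C[...,2]>.031)][:,:2]; r=cv2.minAreaRect((P*1000).astype(np.float32)); print(n,m.sum(),r)
    print([(np.round(r["xyz"],3),round(r["confidence"],2)) for r in bot.landmark_of(p,"keeper")[:2]])
plan((.4055,-.187,.2,-61.4),(.4055,-.187,.02,-61.4))
E
```

```text
side 256 ((404.75909423828125, -192.26390075683594), (16.718286514282227, 47.06972122192383), 29.147279739379883)
[(array([ 0.406, -0.192, -0.002]), 0.82)]
top 131 ((405.51531982421875, -186.9285125732422), (15.555258750915527, 49.003543853759766), 28.116859436035156)
[(array([ 0.405, -0.19 ,  0.001]), 0.73)]
t 17.9 at [ 0.5075 -0.1966  0.2464] head -56.1 q [-0.45  0.34  0.89  1.9  -0.31  1.04 -0.41] F [0.5 0.7 0. ] w 0.702 g 0.0 tilt 0.000
(0.4055, -0.187, 0.2, -61.4) ->  -0.0793 -0.0648 0.0464 5.3
(0.4055, -0.187, 0.02, -61.4) ->  0.0000 0.0000 0.1800 0.0
```

send_rows(deltas="-0.03 -0.025 0.01 2;-0.06 -0.05 0.03 4;-0.08 -0.0645 0.05 5.3;-0.08 -0.0645 0.08 5.3;-0.08 -0.0645 0.12 5.3", claw=1)

```text
t: 18.4
eef_pos: [0.4059, -0.1878, 0.1267]
tool_rot: [0.0, 0.969, 0.247, 0.002]
contact_force: [1.5, 0.6, 0.1]
gripper_width: 1.002
grasp_force: 0.0
```

send_rows(deltas="0 0 0.03 0;0 0 0.03 0;0 0 0.03 0")

```text
t: 18.7
eef_pos: [0.4045, -0.1888, 0.097]
tool_rot: [0.0, 0.969, 0.246, -0.001]
contact_force: [0.7, 0.7, 0.8]
gripper_width: 0.999
grasp_force: 0.0
```

```bash
python3 -c "
from h import *
plan((.405,-.188,.07,-61.4),(.405,-.188,.02,-61.4))"
```

```text
t 18.7 at [ 0.4045 -0.1888  0.097 ] head -61.6 q [-0.34  0.42  0.78  2.25 -0.49  0.65 -0.28] F [0.7 0.7 0.8] w 0.999 g 0.0 tilt 0.001
(0.405, -0.188, 0.07, -61.4) ->  0.0008 -0.0004 0.0270 -0.2
(0.405, -0.188, 0.02, -61.4) ->  0.0000 0.0000 0.0500 0.0
```

send_rows(deltas="0 0 0.02 0;0 0 0.04 0;0 0 0.06 0;0 0 0.077 0;0 0 0.077 0")

```text
t: 19.2
eef_pos: [0.4051, -0.1885, 0.02]
tool_rot: [0.0, 0.969, 0.246, 0.0]
contact_force: [-0.5, 0.4, -0.5]
gripper_width: 1.001
grasp_force: 0.0
```

send_rows(deltas="0 0 0 0;0 0 0 0;0 0 0 0;0 0 0 0;0 0 0 0", claw=0.3, force=70)

```text
t: 19.7
eef_pos: [0.4054, -0.1889, 0.0212]
tool_rot: [0.0, 0.969, 0.246, 0.001]
contact_force: [-0.4, 1.1, 13.7]
gripper_width: 0.564
grasp_force: 70.7
```

```bash
python3 -c "
from h import *
plan((.405,-.188,.22,-61.4))"
```

```text
t 19.7 at [ 0.4054 -0.1889  0.0212] head -61.6 q [-0.18  0.55  0.59  2.27 -0.67  0.49 -0.12] F [-0.4  1.1 13.7] w 0.564 g 70.7 tilt 0.003
(0.405, -0.188, 0.22, -61.4) ->  0.0001 -0.0010 -0.1988 -0.2
```

send_rows(deltas="0 0 -0.03 0;0 0 -0.07 0;0 0 -0.12 0;0 0 -0.17 0;0 0 -0.2 0")

```text
t: 20.2
eef_pos: [0.4045, -0.1896, 0.2226]
tool_rot: [0.0, 0.97, 0.245, 0.001]
contact_force: [1.2, 0.1, -2.8]
gripper_width: 0.566
grasp_force: 75.6
```

```bash
python3 -c "
from h import *
plan((.545,-.0195,.22,-56.3),(.545,-.0195,.16,-56.3))"
```

```text
t 20.2 at [ 0.4045 -0.1896  0.2226] head -61.7 q [-0.63  0.16  1.05  2.14 -0.18  0.92 -0.55] F [ 1.2  0.1 -2.8] w 0.566 g 75.6 tilt 0.003
(0.545, -0.0195, 0.22, -56.3) ->  0.2044 -0.0830 0.0026 -5.4
(0.545, -0.0195, 0.16, -56.3) ->  0.0000 0.0000 0.0600 0.0
```

send_rows(deltas="0.045 -0.018 0 0;0.09 -0.036 0 -1;0.135 -0.055 0 -3;0.18 -0.073 0 -5.4;0.204 -0.083 0 -5.4")

```text
t: 20.7
eef_pos: [0.5461, -0.014, 0.2198]
tool_rot: [-0.0, 0.956, 0.294, 0.001]
contact_force: [0.9, -1.0, -2.6]
gripper_width: 0.569
grasp_force: 75.5
```

send_rows(deltas="0 0 0 0;0 0 0.02 0;0 0 0.035 0;0 0 0.035 0;0 0 0.035 0")

```text
t: 21.2
eef_pos: [0.5436, -0.0192, 0.1847]
tool_rot: [-0.0, 0.957, 0.29, -0.0]
contact_force: [-0.1, 0.0, -1.9]
gripper_width: 0.566
grasp_force: 75.4
```

```bash
python3 - <<'E'
from h import *
for n in ("top","side"):
    p=bot.read_camera(n); save(p,n+"5.png",(120,270,170,330),4)
    print([(np.round(r["xyz"],3),round(r["confidence"],2)) for r in bot.landmark_of(p,"keeper")[:2]],[(np.round(r["xyz"],3),round(r["confidence"],2)) for r in bot.landmark_of(p,"keeper_seat")[:2]])
plan((.545,-.0195,.16,-56.3),(.545,-.0195,.134,-56.3))
E
```

```text
[(array([ 0.544, -0.018,  0.165]), 0.62), (array([0.582, 0.003, 0.003]), 0.57)] [(array([ 0.545, -0.017,  0.11 ]), 0.87), (array([ 0.623, -0.128,  0.069]), 0.62)]
[(array([ 0.546, -0.02 ,  0.165]), 0.75)] []
t 21.5 at [ 0.5445 -0.0186  0.1852] head -56.2 q [-0.73  0.43  0.84  1.96 -0.4   0.92 -0.67] F [ 1.  -0.2 -3. ] w 0.571 g 75.4 tilt 0.001
(0.545, -0.0195, 0.16, -56.3) ->  -0.0000 0.0010 0.0252 0.1
(0.545, -0.0195, 0.134, -56.3) ->  0.0000 0.0000 0.0260 0.0
```

View pics/side5.png

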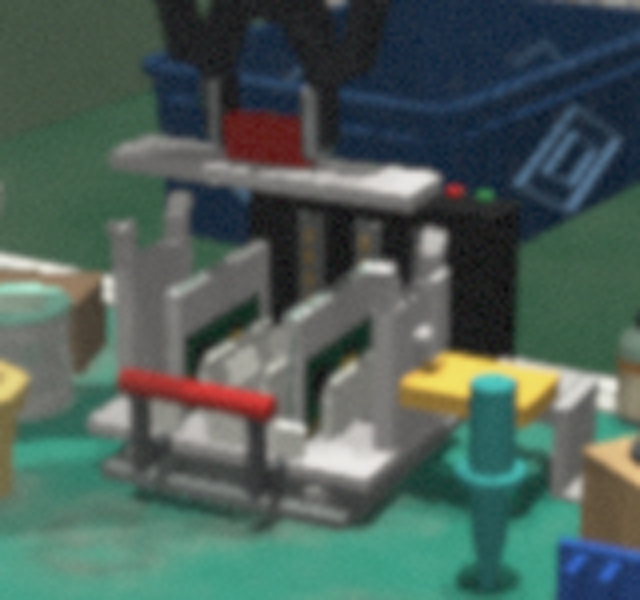

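send_rows(deltas="0 0 0.01 0;0 0 0.02 0;0 0 0.03 0;0 0 0.038 0;0 0 0.044 0")

```text
t: 22.0
eef_pos: [0.5438, -0.0186, 0.1395]
tool_rot: [-0.0, 0.957, 0.291, -0.001]
contact_force: [-0.1, 0.2, -3.0]
gripper_width: 0.568
grasp_force: 75.5
```

send_rows(deltas="0 0 0.003 0;0 0 0.006 0;0 0 0.008 0;0 0 0.008 0")

```text
t: 22.4
eef_pos: [0.5455, -0.018, 0.1342]
tool_rot: [-0.001, 0.957, 0.291, 0.001]
contact_force: [-3.2, 3.7, 11.0]
gripper_width: 0.567
grasp_force: 77.0
```

```bash
python3 -c "
from h import *
plan((.545,-.0195,.134,-56.3))"
```

```text
t 22.4 at [ 0.5455 -0.018   0.1342] head -56.2 q [-0.67  0.5   0.78  2.   -0.48  0.83 -0.6 ] F [-3.2  3.7 11. ] w 0.567 g 77.0 tilt 0.003
(0.545, -0.0195, 0.134, -56.3) ->  -0.0013 0.0010 0.0002 0.1
```

send_rows(deltas="0 0 -0.003 0;0 0 -0.003 0;0 0 -0.003 0;0 0 -0.003 0;0 0 -0.003 0", claw=0.8)

```text
t: 22.9
eef_pos: [0.5441, -0.0186, 0.1355]
tool_rot: [0.0, 0.957, 0.291, -0.0]
contact_force: [-0.5, 0.7, 0.1]
gripper_width: 0.799
grasp_force: 0.0
```

send_rows(deltas="0 0 -0.02 0;0 0 -0.05 0;0 0 -0.08 0;0 0 -0.08 0;0 0 -0.08 0")

```text
t: 23.4
eef_pos: [0.5443, -0.0184, 0.2158]
tool_rot: [-0.0, 0.957, 0.291, 0.001]
contact_force: [0.1, 0.5, 0.0]
gripper_width: 0.803
grasp_force: 0.0
```

send_rows(deltas="-0.045 0 0 0;-0.085 0 0 0;-0.125 0 0 0;-0.125 0 0 0;-0.125 0 0 0", claw=0)

```text
t: 23.9
eef_pos: [0.4394, -0.088, 0.215]
tool_rot: [-0.001, 0.957, 0.29, -0.0]
contact_force: [0.9, 1.3, 0.8]
gripper_width: 0.002
grasp_force: 0.0
```

```bash
python3 - <<'E'
from h import *
p=bot.read_camera("side"); save(p,"s6.png",(120,270,170,330),4)
C=cloud(p)
for q in ("keeper","push_bar"): print(q,[(np.round(r["xyz"],3),round(r["confidence"],2)) for r in bot.landmark_of(p,q)[:2]])
p=bot.read_camera("top"); C=cloud(p)
hsv=cv2.cvtColor(p["img"],cv2.COLOR_RGB2HSV)
near=np.hypot(C[...,0]-.545,C[...,1]+.019)<.12
m=near&(C[...,2]>.117)&(C[...,2]<.128)&(hsv[...,2]>90); print("bar z",np.nanmedian(C[m][:,2]),m.sum(), cv2.minAreaRect((C[m][:,:2]*1000).astype(np.float32)))
plan((.438,-.09,.215,-56.3),(.438,-.09,.07,-56.3))
E
```

```text
keeper [(array([ 0.547, -0.02 ,  0.109]), 0.85)]
push_bar [(array([ 0.557, -0.367, -0.003]), 0.62), (array([ 0.477, -0.064,  0.07 ]), 0.56)]
bar z 0.12260929210595028 227 ((555.1214599609375, -9.995712280273438), (47.303001403808594, 196.95497131347656), 37.74184036254883)
t 24.1 at [ 0.4411 -0.0875  0.2155] head -56.1 q [-0.81  0.18  0.99  2.14 -0.19  0.91 -0.69] F [ 0.2 -0.1  0.4] w -0.001 g 0.0 tilt 0.001
(0.438, -0.09, 0.215, -56.3) ->  -0.0040 0.0003 0.0005 0.2
(0.438, -0.09, 0.07, -56.3) ->  0.0000 0.0000 0.1450 0.0
```

View pics/s6.png

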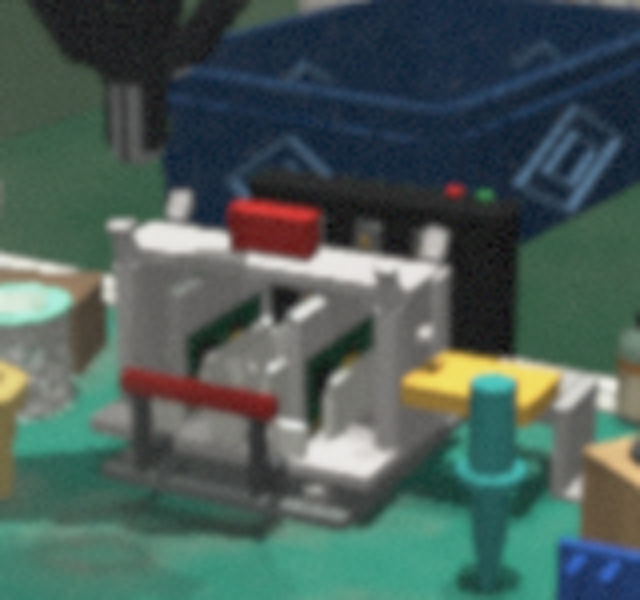

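send_rows(deltas="-0.006 0 0.03 0;-0.006 0 0.07 0;-0.006 0 0.11 0;-0.006 0 0.145 0;-0.006 0 0.145 0")

```text
t: 24.6
eef_pos: [0.4328, -0.0911, 0.0671]
tool_rot: [-0.001, 0.957, 0.291, -0.004]
contact_force: [-0.4, -0.3, 0.5]
gripper_width: 0.001
grasp_force: 0.0
```

```bash
python3 -c "
from h import *
plan((.4715-.0183*.832,-.068-.0183*.555,.07,-56.3))"
```

```text
t 24.6 at [ 0.4328 -0.0911  0.0671] head -56.2 q [-0.52  0.47  0.72  2.26 -0.56  0.6  -0.35] F [-0.4 -0.3  0.5] w 0.001 g 0.0 tilt 0.008
(0.45627439999999997, -0.0781565, 0.07, -56.3) ->  0.0267 0.0023 -0.0029 0.1
```

send_rows(deltas="0.007 0.002 0 0;0.014 0.002 0 0;0.02 0.002 0 0;0.025 0.002 0 0;0.03 0.002 0 0")

```text
t: 25.1
eef_pos: [0.4621, -0.0759, 0.0714]
tool_rot: [0.0, 0.957, 0.291, 0.001]
contact_force: [-0.0, -1.9, 1.2]
gripper_width: 0.0
grasp_force: 0.8
```

send_rows(deltas="0.004 0 0 0;0.008 0 0 0;0.012 0 0 0;0.016 0 0 0;0.02 0 0 0")

```text
t: 25.6
eef_pos: [0.478, -0.0652, 0.0706]
tool_rot: [-0.0, 0.957, 0.291, -0.0]
contact_force: [-1.7, -1.9, 1.9]
gripper_width: -0.002
grasp_force: 1.1
```

```bash
cat > hole.py <<'E'
from h import *
p=bot.read_camera("top"); C=cloud(p)
for q in ("carriage_hole","tester_hole","push_bar"): print(q,[(np.round(r["xyz"],3),round(r["confidence"],2)) for r in bot.landmark_of(p,q)[:2]])
hsv=cv2.cvtColor(p["img"],cv2.COLOR_RGB2HSV)
near=np.hypot(C[...,0]-.64,C[...,1]+.115)<.08
y=near&(abs(hsv[...,0].astype(int)-28)<6)&(hsv[...,1]>130)&(C[...,2]>.06)
k=cv2.morphologyEx(y.astype(np.uint8),cv2.MORPH_OPEN,np.ones((2,2)))
print("lug",y.sum(),cv2.minAreaRect((C[k>0][:,:2]*1000).astype(np.float32)))
plan()
E
python3 hole.py
```

```text
carriage_hole [(array([ 0.64 , -0.116,  0.074]), 0.88)]
tester_hole [(array([ 0.657, -0.104,  0.054]), 0.73)]
push_bar []
lug 420 ((638.4977416992188, -109.17655944824219), (44.79938888549805, 78.00960540771484), 44.72488021850586)
t 25.8 at [ 0.4784 -0.065   0.0706] head -56.2 q [-0.56  0.52  0.72  2.18 -0.57  0.64 -0.41] F [ 0.  -0.6 -0. ] w 0.000 g 0.0 tilt 0.001
```

send_rows(deltas="0.004 0 0 0;0.008 0 0 0;0.012 0 0 0;0.014 0 0 0;0.014 0 0 0")

```text
t: 26.3
eef_pos: [0.4897, -0.0575, 0.0706]
tool_rot: [0.0, 0.957, 0.291, -0.0]
contact_force: [-2.6, -2.3, 2.2]
gripper_width: 0.003
grasp_force: 1.4
```

```bash
python3 hole.py
```

```text
carriage_hole [(array([ 0.655, -0.107,  0.071]), 0.62)]
tester_hole [(array([ 0.655, -0.104,  0.054]), 0.57)]
push_bar []
lug 421 ((646.7071533203125, -102.6061782836914), (51.857208251953125, 70.61581420898438), 33.91450500488281)
t 26.5 at [ 0.4893 -0.0577  0.0706] head -56.2 q [-0.57  0.53  0.72  2.16 -0.58  0.65 -0.43] F [-2.3 -1.7  0. ] w 0.000 g 1.4 tilt 0.000
```

send_rows(deltas="0.001 0 0 0;0.002 0 0 0;0.002 0 0 0;0.002 0 0 0")

```text
t: 26.9
eef_pos: [0.491, -0.0565, 0.0706]
tool_rot: [-0.0, 0.957, 0.291, -0.0]
contact_force: [-2.9, -2.5, 1.0]
gripper_width: -0.0
grasp_force: 2.1
```

```bash
python3 hole.py
```

```text
carriage_hole [(array([ 0.656, -0.108,  0.076]), 0.76)]
tester_hole [(array([ 0.654, -0.105,  0.054]), 0.72)]
push_bar []
lug 422 ((647.9898071289062, -101.45415496826172), (50.07925033569336, 67.42461395263672), 34.73762893676758)
t 27.1 at [ 0.4911 -0.0565  0.0706] head -56.2 q [-0.57  0.53  0.71  2.15 -0.58  0.66 -0.43] F [-3.6 -3.2  1.4] w -0.001 g 2.2 tilt 0.000
```

send_rows(deltas="-0.02 0 0 0;-0.05 0 0 0;-0.05 0 -0.05 0;-0.05 0 -0.1 0;-0.05 0 -0.15 0")

```text
t: 27.6
eef_pos: [0.4503, -0.0842, 0.2225]
tool_rot: [0.0, 0.957, 0.29, 0.0]
contact_force: [2.1, 1.6, 1.5]
gripper_width: 0.001
grasp_force: 0.0
```

send_rows(deltas="0 0 -0.03 -8.5;0 0 -0.03 -17;0 0 -0.03 -25.5;0 0 -0.03 -34;0 0 -0.03 -42.5", claw=0.55)

```text
t: 28.1
eef_pos: [0.4509, -0.0833, 0.2514]
tool_rot: [0.0, 0.784, 0.621, 0.002]
contact_force: [0.2, 0.4, -0.4]
gripper_width: 0.551
grasp_force: 0.0
```

```bash
python3 - <<'E'
from h import *
for n in ("top","side"):
    p=bot.read_camera(n); C=cloud(p); hsv=cv2.cvtColor(p["img"],cv2.COLOR_RGB2HSV)
    m=(np.hypot(C[...,0]-.64,C[...,1]+.24)<.03)&(hsv[...,0]<16)&(hsv[...,1]>150)&(C[...,2]>.09)
    mt=m&(C[...,2]>.113); print(n,m.sum(),mt.sum(),np.nanmean(C[mt],0),np.nanmin(C[m],0),np.nanmax(C[m],0), cv2.minEnclosingCircle((C[mt][:,:2]*1000).astype(np.float32)))
    for q in ("carriage_hole","tester_hole","drift_collar"): print(q,[(np.round(r["xyz"],3),round(r["confidence"],2)) for r in bot.landmark_of(p,q)[:3]])
    h=(np.hypot(C[...,0]-.655,C[...,1]+.106)<.03)
    if n=="top": save(p,"t7.png",(130,200,240,340),7); T=p
plan((.6405,-.240,.25,33.7),(.6405,-.240,.09,33.7))
E
```

```text
top 94 70 [ 0.63817961 -0.24038406  0.11747328] [ 0.62755119 -0.25060401  0.09098543] [ 0.64941596 -0.22933998  0.12180771] ((638.0908813476562, -240.82296752929688), 11.60994815826416)
carriage_hole [(array([ 0.654, -0.108,  0.072]), 0.93)]
tester_hole [(array([ 0.654, -0.104,  0.056]), 0.78)]
drift_collar [(array([ 0.639, -0.24 ,  0.073]), 0.49), (array([ 0.567, -0.207,  0.067]), 0.44)]
side 163 59 [ 0.63543477 -0.2466706   0.11689518] [ 0.62681501 -0.25541008  0.09032438] [ 0.64844514 -0.23662093  0.11933871] ((637.6552734375, -244.4702606201172), 10.950894355773926)
carriage_hole [(array([ 0.649, -0.108,  0.072]), 0.58)]
tester_hole [(array([ 0.657, -0.107,  0.055]), 0.98), (array([0.58 , 0.006, 0.002]), 0.35)]
drift_collar [(array([ 0.566, -0.209,  0.064]), 0.92), (array([ 0.641, -0.239,  0.07 ]), 0.72)]
t 28.5 at [ 0.4499 -0.0841  0.2507] head -13.8 q [-0.8   0.12  0.93  2.08 -0.11  0.99 -0.05] F [ 0.3  0.4 -0.5] w 0.550 g 0.0 tilt 0.000
(0.6405, -0.24, 0.25, 33.7) ->  -0.1060 0.2223 0.0007 -47.5
(0.6405, -0.24, 0.09, 33.7) ->  0.0000 0.0000 0.1600 0.0
```

View pics/t7.png

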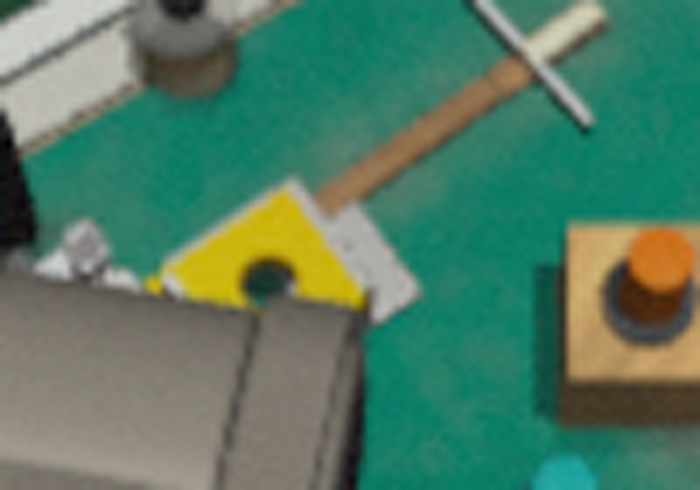

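send_rows(deltas="-0.021 0.044 0 -8.5;-0.042 0.088 0 -17;-0.063 0.132 0 -25.5;-0.085 0.176 0 -34;-0.1075 0.2205 0 -42.5")

```text
t: 29.0
eef_pos: [0.6222, -0.2261, 0.2497]
tool_rot: [-0.001, 0.539, 0.843, 0.0]
contact_force: [1.7, -0.4, 2.0]
gripper_width: 0.55
grasp_force: 0.0
```

send_rows(deltas="0 0 0 -5;0 0 0.02 -5;0 0 0.06 -5;0 0 0.09 -5;0 0 0.09 -5")

```text
t: 29.5
eef_pos: [0.6179, -0.2238, 0.1561]
tool_rot: [-0.004, 0.504, 0.864, -0.001]
contact_force: [-0.2, -0.4, 0.0]
gripper_width: 0.55
grasp_force: 0.0
```

```bash
python3 -c "
from h import *
plan((.6385,-.241,.16,33.7),(.6385,-.241,.09,33.7))"
```

```text
t 29.5 at [ 0.6179 -0.2238  0.1561] head 29.5 q [-0.19  0.61  0.64  1.7  -0.42  0.98  1.12] F [-0.2 -0.4  0. ] w 0.550 g 0.0 tilt 0.008
(0.6385, -0.241, 0.16, 33.7) ->  -0.0251 0.0095 -0.0039 -4.2
(0.6385, -0.241, 0.09, 33.7) ->  0.0000 0.0000 0.0700 0.0
```

send_rows(deltas="-0.025 0.0095 -0.004 -4.2;-0.025 0.0095 -0.004 -4.2;-0.025 0.0095 -0.004 -4.2;-0.025 0.0095 -0.004 -4.2")

```text
t: 29.9
eef_pos: [0.641, -0.2423, 0.1655]
tool_rot: [0.0, 0.472, 0.881, 0.0]
contact_force: [-0.2, -0.7, -0.5]
gripper_width: 0.551
grasp_force: 0.0
```

```bash
python3 -c "
from h import *
plan((.6385,-.241,.16,33.7),(.6385,-.241,.09,33.7))"
```

```text
t 29.9 at [ 0.641  -0.2423  0.1655] head 33.6 q [-0.14  0.64  0.62  1.63 -0.42  1.01  1.2 ] F [-0.2 -0.7 -0.5] w 0.551 g 0.0 tilt 0.001
(0.6385, -0.241, 0.16, 33.7) ->  0.0025 -0.0014 0.0055 -0.1
(0.6385, -0.241, 0.09, 33.7) ->  0.0000 0.0000 0.0700 0.0
```

send_rows(deltas="0.002 -0.001 0.02 0;0.002 -0.001 0.045 0;0.002 -0.001 0.065 0;0.002 -0.001 0.077 0;0.002 -0.001 0.077 0")

```text
t: 30.4
eef_pos: [0.638, -0.2405, 0.0863]
tool_rot: [-0.002, 0.472, 0.882, -0.0]
contact_force: [-0.2, -0.6, 0.2]
gripper_width: 0.546
grasp_force: 0.0
```

send_rows(deltas="0 0 0 0;0 0 0 0;0 0 0 0;0 0 0 0;0 0 0 0", claw=0, force=80)

```text
t: 30.9
eef_pos: [0.6399, -0.242, 0.0892]
tool_rot: [0.001, 0.472, 0.882, 0.0]
contact_force: [-1.0, 0.6, 6.2]
gripper_width: 0.249
grasp_force: 78.2
```

```bash
python3 -c "
from h import *
plan((.6385,-.241,.19,33.7))"
```

```text
t 30.9 at [ 0.6399 -0.242   0.0892] head 33.7 q [-0.11  0.72  0.57  1.68 -0.47  0.89  1.24] F [-1.   0.6  6.2] w 0.249 g 78.2 tilt 0.002
(0.6385, -0.241, 0.19, 33.7) ->  0.0016 -0.0006 -0.1008 -0.0
```

send_rows(deltas="0 0 -0.02 0;0 0 -0.05 0;0 0 -0.08 0;0 0 -0.1 0;0 0 -0.1 0")

```text
t: 31.4
eef_pos: [0.6406, -0.2425, 0.1911]
tool_rot: [0.003, 0.472, 0.882, 0.001]
contact_force: [-0.4, 0.1, -1.2]
gripper_width: 0.252
grasp_force: 78.3
```

```bash
python3 - <<'E'
from h import *
p=bot.read_camera("side"); C=cloud(p); hsv=cv2.cvtColor(p["img"],cv2.COLOR_RGB2HSV)
print([(np.round(r["xyz"],3),round(r["confidence"],2)) for r in bot.landmark_of(p,"drift")[:3]],[(np.round(r["xyz"],3),round(r["confidence"],2)) for r in bot.landmark_of(p,"drift_collar")[:3]])
p=bot.read_camera("top"); save(p,"t8.png",(120,215,230,360),6); C=cloud(p); hsv=cv2.cvtColor(p["img"],cv2.COLOR_RGB2HSV)
for q in ("carriage_hole","tester_hole"): print(q,[(np.round(r["xyz"],3),round(r["confidence"],2)) for r in bot.landmark_of(p,q)[:3]])
# yellow hole: dark region inside lug -> ray at z=.071
y=(abs(hsv[...,0].astype(int)-28)<6)&(hsv[...,1]>130)&(np.hypot(C[...,0]-.65,C[...,1]+.108)<.05)
ys=y.astype(np.uint8); cn,hi=cv2.findContours(ys,cv2.RETR_CCOMP,cv2.CHAIN_APPROX_NONE)
K=np.array([[p["fx"],0,p["cx"]],[0,p["fy"],p["cy"]],[0,0,1]],float); T=np.linalg.inv(np.array(p["camera_from_world"]))
def at(uv,z):
    n=cv2.undistortPoints(np.array(uv,float).reshape(-1,1,2),K,np.array(p["dist_coeffs"],float)).reshape(-1,2)
    d=np.c_[n[:,0],-n[:,1],-np.ones(len(n))]@T[:3,:3].T; o=T[:3,3]; return o+d*((z-o[2])/d[:,2])[:,None]
for c,h in zip(cn,hi[0]):
    if h[3]>=0 and len(c)>8:
        W=at(c.reshape(-1,2),.071)[:,:2]*1000; print("hole",len(c),c.reshape(-1,2).mean(0),cv2.minEnclosingCircle(W.astype(np.float32)),W.mean(0))
plan((.6545,-.1055,.19,33.7))
E
```

```text
[(array([ 0.56 , -0.207,  0.003]), 0.86), (array([ 0.64 , -0.241,  0.106]), 0.76)] [(array([ 0.642, -0.24 ,  0.174]), 0.9), (array([ 0.564, -0.208,  0.063]), 0.78)]
carriage_hole []
tester_hole []Traceback (most recent call last):
  File "<stdin>", line 13, in <module>
TypeError: 'NoneType' object is not subscriptable
```

View pics/t8.png

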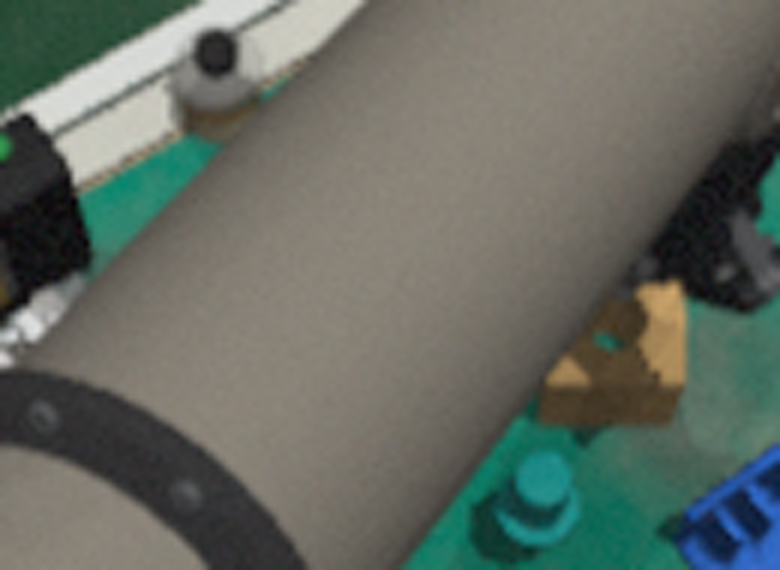

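```bash
cat > ray.py <<'E'
from h import *
p=bot.read_camera("top")
K=np.array([[p["fx"],0,p["cx"]],[0,p["fy"],p["cy"]],[0,0,1]],float); T=np.linalg.inv(np.array(p["camera_from_world"]))
def at(uv,z):
    n=cv2.undistortPoints(np.array(uv,float).reshape(-1,1,2),K,np.array(p["dist_coeffs"],float)).reshape(-1,2)
    d=np.c_[n[:,0],-n[:,1],-np.ones(len(n))]@T[:3,:3].T; o=T[:3,3]; return o+d*((z-o[2])/d[:,2])[:,None]
def hole(f,seed,off,s,z):
    im=cv2.imread("pics/"+f); v=cv2.cvtColor(im,cv2.COLOR_BGR2HSV)[...,2] if "t7" not in f else im[...,2]
    r=12*s//3
    x,y=seed; w=v[y-2*r:y+2*r,x-2*r:x+2*r]; th=(int(np.percentile(w,5))+int(np.percentile(w,80)))//2
    n,l,st,c=cv2.connectedComponentsWithStats((w<th).astype(np.uint8))
    i=l[2*r,2*r]; pts=np.argwhere(l==i)[:,::-1]+[x-2*r,y-2*r]
    W=at((pts+.5)/s-.5+off,z)[:,:2]*1000
    print(f,"label",i,"th",th,"n",len(pts),"centroid",W.mean(0),"circle",cv2.minEnclosingCircle(W.astype(np.float32)))
hole("crop1.png",(201,121),(210,130),3,.056)
hole("crop1.png",(232,158),(210,130),3,.071)
hole("t7.png",(268,280),(240,130),7,.071)
plan((.6545,-.1055,.19,33.7))
E
python3 ray.py
```

```text
crop1.png label 1 th 111 n 411 centroid [ 654.60476261 -104.30047813] circle ((654.2711791992188, -104.16090393066406), 10.122814178466797)
crop1.png label 1 th 123 n 413 centroid [ 617.04053694 -128.97955096] circle ((616.9290161132812, -128.7984161376953), 9.704452514648438)
t7.png label 2 th 120 n 5538 centroid [ 640.32202798 -108.02142463] circle ((636.9539794921875, -107.43368530273438), 20.59885597229004)
t 31.8 at [ 0.6385 -0.2411  0.1863] head 33.7 q [-0.15  0.61  0.63  1.62 -0.4   1.05  1.19] F [-0.3  0.2 -1.7] w 0.250 g 78.3 tilt 0.002
(0.6545, -0.1055, 0.19, 33.7) ->  0.1040 0.0886 -0.0037 -0.0
```

send_rows(deltas="0.036 0.03 0 0;0.07 0.058 0 0;0.1047 0.0862 0 0;0.1047 0.0862 0 0;0.1047 0.0862 0 0")

```text
t: 32.25
eef_pos: [0.6528, -0.1046, 0.1869]
tool_rot: [-0.001, 0.47, 0.882, -0.0]
contact_force: [0.4, -1.1, -0.5]
gripper_width: 0.255
grasp_force: 78.5
```

send_rows(deltas="0 0 0.02 0;0 0 0.02 0;0 0 0.02 0")

```text
t: 32.55
eef_pos: [0.6521, -0.1082, 0.1675]
tool_rot: [-0.0, 0.473, 0.881, -0.001]
contact_force: [0.7, 0.3, -1.0]
gripper_width: 0.247
grasp_force: 78.5
```

```bash
python3 - <<'E'
from h import *
import time
P=[]
for i in range(3): p=bot.read_camera("side"); P.append(bot.get_obs()["eef_pos"])
print(np.mean(P,0),np.std(P,0))
save(p,"s9.png",(140,260,220,360),5)
print([(np.round(r["xyz"],3),round(r["confidence"],2)) for r in bot.landmark_of(p,"drift")[:3]],[(np.round(r["xyz"],3),round(r["confidence"],2)) for r in bot.landmark_of(p,"drift_collar")[:3]],[(np.round(r["xyz"],3),round(r["confidence"],2)) for r in bot.landmark_of(p,"carriage_hole")[:2]])
plan((.6532,-.1069,.142,33.7))
E
```

```text
[ 0.65283846 -0.10779648  0.16827606] [0.00018072 0.00022414 0.00017683]
[(array([ 0.651, -0.11 ,  0.086]), 0.86), (array([ 0.559, -0.206, -0.003]), 0.74)] [(array([ 0.562, -0.206,  0.063]), 0.93), (array([ 0.573, -0.001,  0.112]), 0.65), (array([ 0.658, -0.106,  0.147]), 0.54)] [(array([ 0.65 , -0.107,  0.072]), 0.62)]
t 32.9 at [ 0.653  -0.1068  0.1683] head 33.7 q [-0.36  0.6   0.63  1.69 -0.4   0.99  0.99] F [ 1.5  0.7 -1.8] w 0.251 g 78.5 tilt 0.001
(0.6532, -0.1069, 0.142, 33.7) ->  -0.0002 0.0001 0.0263 -0.0
```

View pics/s9.png

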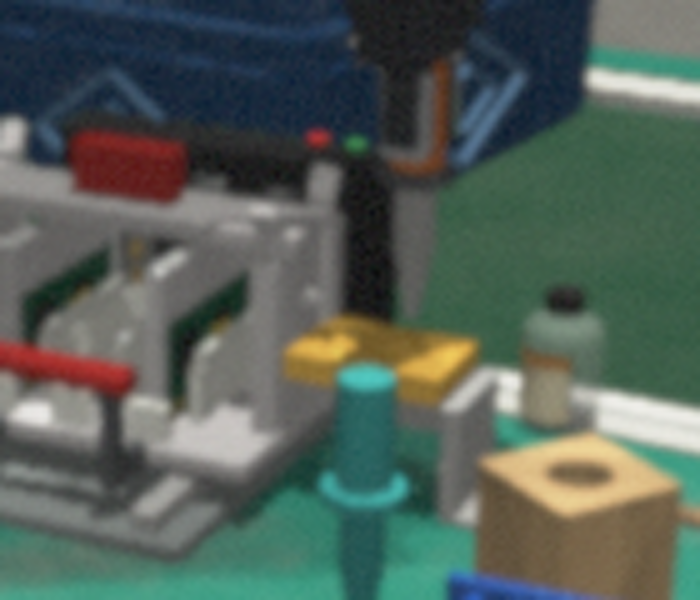

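send_rows(deltas="0 0 0.007 0;0 0 0.014 0;0 0 0.02 0;0 0 0.025 0;0 0 0.025 0")

```text
t: 33.35
eef_pos: [0.6521, -0.1064, 0.1415]
tool_rot: [-0.001, 0.472, 0.882, -0.0]
contact_force: [0.2, 0.3, -1.0]
gripper_width: 0.248
grasp_force: 78.5
```

send_rows(deltas="0 0 0.004 0;0 0 0.008 0;0 0 0.012 0;0 0 0.014 0;0 0 0.014 0")

```text
t: 33.85
eef_pos: [0.652, -0.107, 0.1281]
tool_rot: [-0.001, 0.472, 0.882, -0.001]
contact_force: [-2.1, -1.8, -2.3]
gripper_width: 0.248
grasp_force: 78.2
```

```bash
python3 -c "
from h import *
plan((.6557,-.1052,.12,33.7))"
```

```text
t 33.9 at [ 0.652  -0.107   0.1281] head 33.7 q [-0.34  0.64  0.6   1.71 -0.43  0.92  1.02] F [-2.1 -1.8 -2.3] w 0.248 g 78.2 tilt 0.002
(0.6557, -0.1052, 0.12, 33.7) ->  -0.0005 0.0041 0.0081 -0.0
```

send_rows(deltas="0 0.001 0.003 0;0 0.002 0.006 0;0 0.003 0.009 0;0 0.003 0.012 0;0 0.003 0.012 0")

```text
t: 34.35
eef_pos: [0.6542, -0.1056, 0.1159]
tool_rot: [-0.001, 0.472, 0.881, -0.001]
contact_force: [-4.6, -2.9, -0.9]
gripper_width: 0.255
grasp_force: 78.5
```

```bash
python3 -c "
from h import *
plan((.6557,-.1052,.092,33.7))"
```

```text
t 34.4 at [ 0.6542 -0.1056  0.1159] head 33.6 q [-0.34  0.66  0.59  1.72 -0.44  0.91  1.02] F [-4.6 -2.9 -0.9] w 0.255 g 78.5 tilt 0.002
(0.6557, -0.1052, 0.092, 33.7) ->  -0.0005 0.0015 0.0239 -0.1
```

send_rows(deltas="0 0.0005 0.003 0;0 0.001 0.006 0;0 0.001 0.009 0;0 0.001 0.012 0;0 0.001 0.012 0")

```text
t: 34.85
eef_pos: [0.6548, -0.1052, 0.1039]
tool_rot: [-0.001, 0.472, 0.881, -0.001]
contact_force: [-4.9, -3.6, -0.9]
gripper_width: 0.251
grasp_force: 78.7
```

```bash
python3 -c "
from h import *
plan((.6557,-.1052,.092,33.7))"
```

```text
t 34.9 at [ 0.6548 -0.1052  0.1039] head 33.6 q [-0.33  0.67  0.58  1.72 -0.45  0.89  1.03] F [-4.9 -3.6 -0.9] w 0.251 g 78.7 tilt 0.003
(0.6557, -0.1052, 0.092, 33.7) ->  -0.0005 0.0008 0.0119 -0.1
```

send_rows(deltas="0 0.0005 0.003 0;0 0.001 0.006 0;0 0.001 0.009 0;0 0.001 0.011 0;0 0.001 0.013 0")

```text
t: 35.35
eef_pos: [0.6558, -0.1049, 0.0918]
tool_rot: [-0.001, 0.472, 0.881, -0.001]
contact_force: [-11.7, -1.2, 19.2]
gripper_width: 0.249
grasp_force: 80.0
```

send_rows(deltas="0 0 0.001 0;0 0 0.001 0;0 0 0.001 0")

```text
t: 35.65
eef_pos: [0.6557, -0.1049, 0.0919]
tool_rot: [-0.001, 0.472, 0.881, -0.0]
contact_force: [-11.1, -2.0, 12.9]
gripper_width: 0.255
grasp_force: 80.0
```

```bash
python3 -c "
from h import *
plan((.6557,-.1052,.092,33.7))"
```

```text
t 35.6 at [ 0.6557 -0.1049  0.0919] head 33.6 q [-0.33  0.69  0.57  1.72 -0.47  0.87  1.04] F [-11.1  -2.   12.9] w 0.255 g 80.0 tilt 0.002
(0.6557, -0.1052, 0.092, 33.7) ->  -0.0002 -0.0002 -0.0001 -0.1
```

send_rows(deltas="0 0 0.001 0;0 0 0.002 0;0 0 0.002 0")

```text
t: 35.95
eef_pos: [0.6559, -0.105, 0.0916]
tool_rot: [-0.001, 0.473, 0.881, 0.0]
contact_force: [-15.6, -0.7, 25.3]
gripper_width: 0.253
grasp_force: 81.4
```

send_rows(deltas="0 0 0 0;0 0 0 0;0 0 0 0;0 0 0 0;0 0 0 0", claw=0.5)

```text
t: 36.45
eef_pos: [0.6572, -0.1034, 0.0884]
tool_rot: [0.0, 0.472, 0.882, 0.0]
contact_force: [0.6, 0.4, -0.2]
gripper_width: 0.505
grasp_force: 0.0
```

send_rows(deltas="0 0 -0.02 0;0 0 -0.05 0;0 0 -0.1 0;0 0 -0.15 0;0 0 -0.15 0")

```text
t: 36.95
eef_pos: [0.6608, -0.1055, 0.2464]
tool_rot: [0.006, 0.472, 0.881, 0.002]
contact_force: [-0.0, -1.2, -0.2]
gripper_width: 0.499
grasp_force: 0.0
```

send_rows(deltas="-0.04 0 0 0;-0.08 0 0 0;-0.13 0 0 0;-0.18 0 0 0;-0.2 0 0 0")

```text
t: 37.45
eef_pos: [0.7679, -0.2754, 0.237]
tool_rot: [0.0, 0.474, 0.881, -0.001]
contact_force: [0.3, 0.1, -0.6]
gripper_width: 0.503
grasp_force: 0.0
```

```bash
python3 - <<'E'
from h import *
for n in ("top","side"):
    p=bot.read_camera(n)
    if n=="side": save(p,"s10.png",(130,270,170,350),4)
    for q in ("carriage_hole","drift","drift_collar","keeper","keeper_seat","board_a","spool"): print(n,q,[(np.round(r["xyz"],3).tolist(),round(r["confidence"],2)) for r in bot.landmark_of(p,q)[:3]])
plan()
E
```

```text
top carriage_hole []
top drift [([0.561, -0.211, 0.001], 0.6)]
top drift_collar [([0.565, -0.205, 0.063], 0.72), ([0.507, -0.046, 0.076], 0.39)]
top keeper []
top keeper_seat []
top board_a []
top spool []
side carriage_hole [([0.652, -0.108, 0.07], 0.73)]
side drift [([0.558, -0.208, -0.004], 0.84), ([0.65, -0.106, 0.007], 0.52), ([0.578, 0.004, 0.031], 0.24)]
side drift_collar [([0.563, -0.208, 0.062], 0.71), ([0.653, -0.106, 0.072], 0.67)]
side keeper [([0.576, 0.003, 0.11], 0.7)]
side keeper_seat [([0.556, -0.365, -0.001], 0.39)]
side board_a [([0.558, 0.034, 0.034], 0.91), ([0.598, -0.028, 0.032], 0.65)]
side spool [([0.448, 0.129, 0.001], 0.94)]
t 38.2 at [ 0.7678 -0.27    0.2388] head 33.7 q [-0.05  0.79  0.63  1.17 -0.45  1.31  1.13] F [ 0.2 -0.7  0.1] w 0.502 g 0.0 tilt 0.000
```

View pics/s10.png

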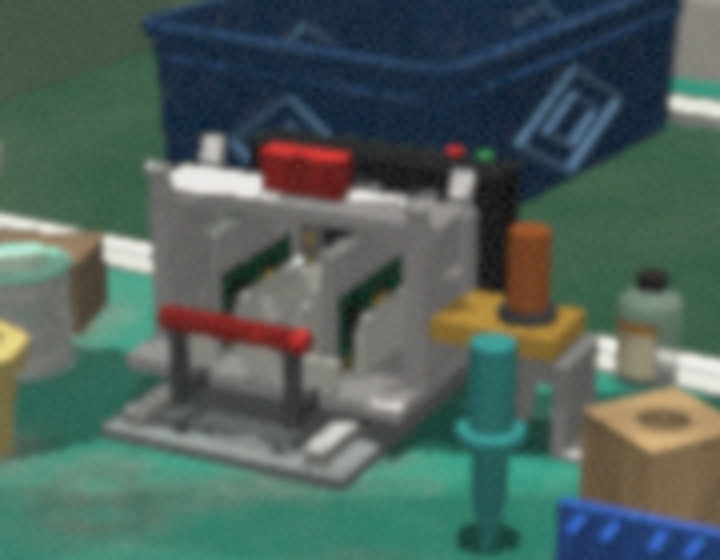

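```bash
python3 -c "
from station import bot
print(bot.hand_in())"
```

```text
the job is handed in; nothing more can be done
None
```

I've handed the job in. Both boards that were present stand in the carriage, with the keeper bar in its notches. The carriage is pushed in, and the drift is home to its collar. The last side picture, taken just before hand-in, showed all of this in place and the spool where it started. The hand-in itself reported no verdict.

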